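Pack the seaming-machine change parts and prove the crate is flush

ROBOT

A 7-joint arm with a two-finger parallel gripper is mounted at the origin on the work surface. World frame = base frame: x ahead of the robot, y to its left, z up, the work surface at z = 0. Lengths are in mm, angles in rad, forces in N, time in s.
With the tool pointing down it reaches from about 400 to 875 mm from the base axis. Payload 4.4 kg.
Tool frame: the origin (TCP) lies at the very end of the fingers, on their centre line; the grasp point (between the pads) lies 19 mm behind it; z points along the fingers, y is the direction in which the jaws open and shut (so a half turn about z gives the same grasp; the last joint's range is limited). The gripper opens to 85 mm and grips with 20 to 120 N. Pads are 22 mm wide; open, the fingers measure 114 mm over their backs; the gripper's body (76 mm by 85 mm) begins 54 mm behind the grasp point. The pads swing forward as they close: fully open they stand 13 mm farther back than shut.
Start: joints at [1.217, 0.628, 0.038, 1.517, -0.027, 0.996, -0.02], TCP at [184.526, -623.272, 231.313] pointing down, gripper open.
Joint ranges: [-3.06, 3.06], [-0.37, 2.12], [-1.25, 1.32], [0.18, 2.47], [-1.1, 4.24], [0.23, 1.98], [-2.94, 2.94]. Speed limits (rad/s): [2.57, 2.57, 3.14, 3.14, 3.14, 3.14, 3.14].

INTERFACE

Orientations are given as [roll, pitch, yaw] about the fixed x, y, z axes, in that order (R = Rz(yaw) Ry(pitch) Rx(roll)).
In Python, from cell import read_state, get_image, calibration, finish_job gives the robot as it stands. The module is installed in compiled form; this text tells all that it offers.
- The arm moves only by the tool apply_moves, never from a script. Its argument "increments" is a list of rows, each an object of numbers: "tx", "ty", "tz": the shift along the world's x, y, z in m; "rx", "ry", "rz": the turn, a rotation vector about the world's x, y, z in units of 5 degrees (1.0 is 5 degrees); "claw": the finger opening in m, from 0 to 0.0854. In form: [{"tx": .., "ty": .., "tz": .., "rx": .., "ry": .., "rz": .., "claw": ..}, ...]. A call has 1 to 12 rows; each row is the pose to reach, as a shift and turn from the pose commanded when the call began; what a row does not reach only later rows make up. A row lasts 1/10 s, in which the tool goes at most 50 mm and 8.59 degrees, less where a joint would pass 70% of its speed; a pose out of reach is approached as far as the arm can. A call with a gripper value outside its range is refused whole. The fingers move at their own pace and stop on an object; the grip force is fixed at half the most. Time passes only in rows, so rows that repeat a pose let the fingers close. It gives the time, the measured TCP pose, the force and the opening at its end, in the units of the state.
- read_state(): the state, without advancing time (a new reading comes with each control period).
- get_image(name): name is "side" or "top" or "wrist"; returns the picture (480x640x3 uint8, red, green, blue); there is no depth.
- calibration(name): a dict with "camera_matrix" (3x3 intrinsics, pixels), "distortion" ([k1, k2, p1, p2, k3] as OpenCV has them; the pictures are not rectified), "origin" and "attitude" of the camera in the world. Camera axes: x right, y up, looking along -z (the intrinsics and any distortion apply to the point x, -y, -z); pixel columns grow to the right and rows downward; lengths in mm; the calibration is good to about 2 mm. A picture is of the moment at which its call begins: read the wrist's pose just before it. calibration takes no time and is no camera call; for the wrist camera it gives the pose at the moment of the call.
- finish_job(): hands the job in, once; it reports no verdict.
The state is a dict: "clock": time; "qpos": joint angles; "qd": joint speeds; "tau": joint torques, N m; "eef_pos": TCP position; "tool_rot": TCP orientation; "force": force on the tool from outside, world axes, zero at the start; "torque": the same for the moment, N m; "width": finger opening in mm.
Only numpy, scipy, OpenCV 4.12 (cv2) and the standard library are available. Lean on these libraries where they do the work, as an engineer would, in place of code of your own. Each camera call takes 0.05 s, during which the arm holds its last target. There are 200 camera calls.

TASK

Pack the change parts for shipping: slide the vise jaw open, then lift out the finished block, and press it and every roller arm lying on the bench fully home into their foam cut-outs, with the gauge bar still parked. Then check that nothing stands proud by sweeping the yellow gauge bar along the rim all the way to its far end and back to its parked place. Push the empty vise's jaw shut again as well, and leave the stack of tin lids and the tape roll among the arms where they lie.

Things in the scene. Friction and masses are not known exactly. Their poses are not given: they have to be found in the camera images.
- block_c (a point): The finished seaming-tool block. Steel base 80 (its x) x 54 (its y) x 26 mm high; centred on top a copper-coloured grip rib 48 (x) x 22 (y) x 28 mm high, so 54 mm high in all, 0.55 kg. The point is its centre, 27 mm above its underside; z up, x along its length. At the start it stands in the vise with its x along the slide.
- arm1_c (a point): A cast roller arm (up to four, all alike; some may be absent). Aluminium base 80 (x) x 40 (y) x 24 mm high; centred on top a blue grip rib 44 (x) x 14 (y) x 28 mm high, so 52 mm high in all, about 0.3 kg; a dark roller of 15 mm diameter, 18 mm high, stands on the base 31 mm from the centre on +x. The point is its centre, 26 mm above its underside; z up, x along its length.
- arm2_c (a point): A cast roller arm (up to four, all alike; some may be absent). Aluminium base 80 (x) x 40 (y) x 24 mm high; centred on top a blue grip rib 44 (x) x 14 (y) x 28 mm high, so 52 mm high in all, about 0.3 kg; a dark roller of 15 mm diameter, 18 mm high, stands on the base 31 mm from the centre on +x. The point is its centre, 26 mm above its underside; z up, x along its length.
- arm3_c (a point): A cast roller arm (up to four, all alike; some may be absent). Aluminium base 80 (x) x 40 (y) x 24 mm high; centred on top a blue grip rib 44 (x) x 14 (y) x 28 mm high, so 52 mm high in all, about 0.3 kg; a dark roller of 15 mm diameter, 18 mm high, stands on the base 31 mm from the centre on +x. The point is its centre, 26 mm above its underside; z up, x along its length.
- arm4_c (a point): A cast roller arm (up to four, all alike; some may be absent). Aluminium base 80 (x) x 40 (y) x 24 mm high; centred on top a blue grip rib 44 (x) x 14 (y) x 28 mm high, so 52 mm high in all, about 0.3 kg; a dark roller of 15 mm diameter, 18 mm high, stands on the base 31 mm from the centre on +x. The point is its centre, 26 mm above its underside; z up, x along its length.
- cut1 (a point): Cut-out in the grey foam for a roller arm (any arm fits any of cut1 to cut4, either way round), 86 (x) x 48 (y) x 22 mm deep. The point is the centre of its floor, 12 mm above the table, axes as the crate's. An arm goes in with its length along x, centred within 2 mm. Home, its underside is on the floor and its rib top 6 mm below the crate's rim.
- cut2 (a point): Another cut-out for an arm, just like cut1; the point is the centre of its floor.
- cut3 (a point): Another cut-out for an arm, just like cut1; the point is the centre of its floor.
- cut4 (a point): Another cut-out for an arm, just like cut1; the point is the centre of its floor.
- cut_block (a point): The larger cut-out, for the block: 86 (x) x 62 (y) x 22 mm deep, its rolls 50 mm apart; otherwise as cut1. Home, the block's rib top is 4 mm below the rim. The point is the centre of its floor, 12 mm above the table.
- crate: Shallow wooden crate, fixed: 238 (x) x 236 (y) mm, walls 12 mm, rim 70 mm and foam top 34 mm above the table. Origin: centre of its underside. Along both long (x) sides of each cut-out a black sprung roll (8 mm radius, axis 14 mm over the cut-out floor, 36 mm apart for arms) squeezes the part: laid in, it rests about 19 mm proud and takes some 8 to 18 N downwards to go home. Rails run along y outside both x walls.
- bar (a joint): Travel in m of the yellow gauge bar, which spans the crate along its x and slides along its -y, underside 3 mm above the rim, 2 N friction. 0: parked beyond the +y wall, 150 mm from the crate's centre. 0.25: the far end, by the -y wall, past all cut-outs. Anything proud of the rim by over 3 mm stops it. The bar is 264 x 26 x 18 mm.
- bar_grip (a point): Grip point of the gauge bar: a black upright fin in the bar's middle, 40 mm along the crate's x, 16 mm thick along the crate's y, from 91 to 136 mm above the table; the point is on its axis 115 mm above the table. Axes as the crate's.
- vise_bed (a point): Centre of the bed of the green sliding vise, fixed to the bench, 30 mm above the table, where the block stands; x along the slide. The fixed jaw is on +x (80 mm wide, 30 mm above the bed).
- jaw (a joint): Opening in m of the vise's sliding jaw: 0 shut on the block, 0.05 fully open; it slides along the vise's -x and stays where it is left (friction about 4 N). Its steel lip overlaps the block's base by 8 mm, 3 mm above it, and keeps the block from being lifted until the jaw is open. Jaw 70 mm wide, lip top 37 mm above the bed.
- jaw_grip (a point): Grip point of the sliding jaw: a red upright fin 26 mm along the slide, 14 mm thick across it, from 67 to 115 mm above the table; the point is on its axis 92 mm above the table. Axes as the vise's.
- lidstack: Bystander: round brass-coloured stack of tin lids, 76 mm diameter, 20 mm high, lying among the arms. Origin on its underside. Leave it alone.
- tape: Bystander: orange tape roll lying flat, 84 mm outside diameter, 24 mm high, among the arms. Origin on its underside. Leave it alone.
Things that resemble listed ones, but are neither listed nor needed, are in the scene too. Leave any turquoise look-alike of the part that bears arm3_c alone. Leave any purple look-alike of the part that bears arm2_c alone.

How it is judged:
By the outcome, as a careful person would: the job done as asked, in the order asked, and still so for the second after the job is handed in, with the robot touching nothing.
Of arm1, arm2, arm3, arm4 only 2 to 4 are there at a start; the rules pass over those that are not, and their reading is None.
At some moment in a run one of arm1, arm2, arm3, arm4 may be knocked a few centimetres aside while the robot is not near it.
It also fails if it takes over 210 s, if anything falls off the work surface, if the arm or the gripper's body presses on something with over 40 N, if the wrist force passes 120 N, or if a joint passes its speed limit or range.

## Working session

There is one attempt and no reset: what is moved stays moved. The work goes in short steps, Python scripts to look and compute and a tool call to move; the robot and the scene stay as the last step left them, time stands still between calls to the robot, and variables do not carry over. Pictures are saved under pics/ and viewed, about 12 in all and at most 16, crops included, and the job is handed in when it is done.

Besides the shell and the picture viewer there is one more tool, called after ">>>" as name(argument=value, ...), one argument or row to a line, values as JSON. apply_moves: Moves the arm, as the interface text tells. Its arguments: {"type":"object","properties":{"increments":{"type":"array"}},"required":["increments"]}

```bash
mkdir -p pics
cat > h.py <<'E'
import numpy as np,cv2
from cell import *
from scipy.spatial.transform import Rotation as R
def cam(n):
    c=calibration(n);return c
def att(c):
    a=np.array(c["attitude"],float)
    return a if a.shape==(3,3) else R.from_euler('xyz',a).as_matrix()
def ray(c,uv):
    p=cv2.undistortPoints(np.array(uv,float).reshape(-1,1,2),np.array(c["camera_matrix"],float),np.array(c["distortion"],float)).reshape(-1,2)
    d=np.c_[p[:,0],-p[:,1],-np.ones(len(p))]
    return d@att(c).T
def onz(c,uv,z):
    d=ray(c,uv);o=np.array(c["origin"],float)
    return o+d*((z-o[2])/d[:,2])[:,None]
def proj(c,P):
    q=(np.array(P,float).reshape(-1,3)-np.array(c["origin"]))@att(c)
    q=q*[1,-1,-1]
    return cv2.projectPoints(q,np.zeros(3),np.zeros(3),np.array(c["camera_matrix"],float),np.array(c["distortion"],float))[0].reshape(-1,2)
def snap(n,name):
    im=get_image(n);cv2.imwrite(f'pics/{name}.png',im[:,:,::-1]);return im
E
python3 - <<'E'
from h import *
print(read_state())
for n in("top","side","wrist"):
    print(n,calibration(n)); snap(n,n+'0')
E
```

```text
{'clock': 0.0, 'qpos': array([ 1.21721287,  0.62937575,  0.03842723,  1.5183509 , -0.02698248,
        0.99634169, -0.01998642]), 'qd': array([ 0.00100598, -0.00050781,  0.00015317, -0.00087026,  0.00082643,
        0.00056837, -0.0018151 ]), 'tau': array([-2.45487254e-04, -5.63393962e+01,  1.22625601e+00, -1.93439966e+01,
        1.09964266e-02,  1.05837313e-02,  2.24612307e-05]), 'eef_pos': array([ 184.3389058 , -622.65164181,  230.37512455]), 'tool_rot': array([-3.13963491e+00,  3.33864891e-05,  2.87818904e-01]), 'force': array([-0.38127282, -0.677441  ,  0.2216846 ]), 'torque': array([-0.07664619,  0.04672714, -0.04448187]), 'width': 85.41351104741534}
top {'camera_matrix': array([[516.0296724 ,   0.        , 323.32113276],
       [  0.        , 516.0296724 , 231.87523623],
       [  0.        ,   0.        ,   1.        ]]), 'distortion': array([-0.13709799,  0.        ,  0.        ,  0.        ,  0.        ]), 'origin': array([ 360.54748699,  -32.52469096, 1350.0485807 ]), 'attitude': array([ 0.14694712,  0.00338009, -1.54921261])}
side {'camera_matrix': array([[448.94148172,   0.        , 319.01486953],
       [  0.        , 448.94148172, 243.52310097],
       [  0.        ,   0.        ,   1.        ]]), 'distortion': array([-0.1042427,  0.       ,  0.       ,  0.       ,  0.       ]), 'origin': array([ 471.34752541, -689.28190941,  658.11854073]), 'attitude': array([ 0.88044613,  0.01162299, -0.07956264])}
wrist {'camera_matrix': array([[417.65187493,   0.        , 318.48367409],
       [  0.        , 417.65187493, 241.76959924],
       [  0.        ,   0.        ,   1.        ]]), 'distortion': array([-0.05353229,  0.        ,  0.        ,  0.        ,  0.        ]), 'origin': array([ 249.51712557, -603.12937965,  373.36594154]), 'attitude': array([-0.27239265,  0.00177861, -1.2833654 ])}
```

View pics/top0.png

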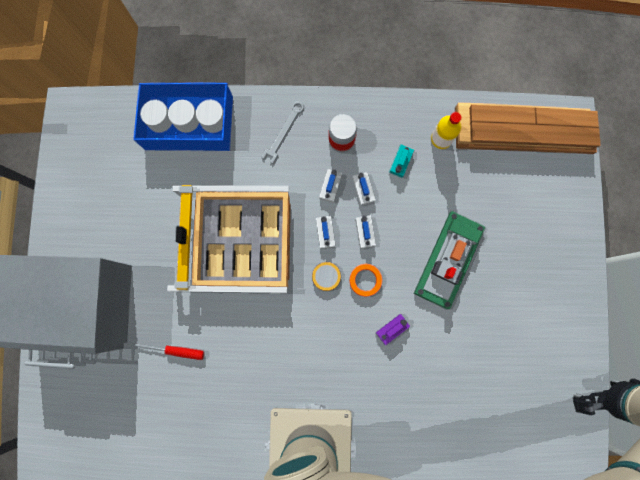

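View pics/side0.png

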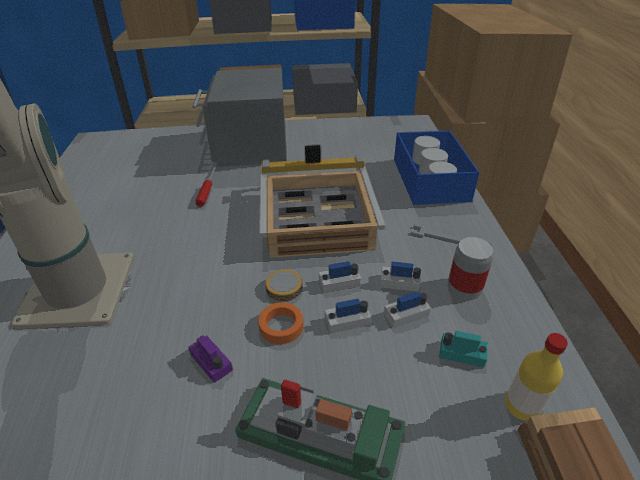

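Top view: four arms with blue ribs at (331,184), (364,188), (325,231) and (366,231). The crate is at about (240,240) with the bar parked on its left, the vise at (450,260) and its red fin at (451,272). Next I measure by colour.

```bash
cat >> h.py <<'E'
def blobs(im,lo,hi,roi,amin=20):
    hsv=cv2.cvtColor(im,cv2.COLOR_RGB2HSV);m=cv2.inRange(hsv,np.array(lo),np.array(hi))
    k=np.zeros_like(m);x0,y0,x1,y1=roi;k[y0:y1,x0:x1]=m[y0:y1,x0:x1]
    cs,_=cv2.findContours(k,cv2.RETR_EXTERNAL,cv2.CHAIN_APPROX_NONE)
    return [c.reshape(-1,2) for c in cs if cv2.contourArea(c)>=amin]
def rect(P):
    (cx,cy),(w,h),a=cv2.minAreaRect(P[:,:2].astype(np.float32))
    if w<h:w,h,a=h,w,a+90
    a=(a+90)%180-90
    return np.round([cx,cy,w,h,a],1)
E
python3 - <<'E'
from h import *
im=cv2.imread('pics/top0.png')[:,:,::-1].copy();c=calibration('top')
def show(n,lo,hi,roi,z,amin=20):
    for b in blobs(im,lo,hi,roi,amin): print(n,b.mean(0).round(),rect(onz(c,b,z)))
show('arm',(105,150,60),(125,255,255),(300,160,400,260),52)
show('red',(0,180,120),(4,255,255),(415,210,490,310),115)
show('redb',(176,180,120),(180,255,255),(415,210,490,310),115)
show('cop',(5,80,120),(15,200,255),(415,210,490,310),84)
show('green',(65,80,20),(85,255,255),(400,200,500,320),50,100)
show('yel',(20,180,120),(28,255,255),(165,180,200,300),91)
show('fin',(0,0,0),(180,255,50),(165,215,200,255),136)
show('floor',(14,40,110),(24,160,255),(200,200,285,280),12)
cv2.imwrite('pics/crop0.png',cv2.resize(im[170:320,160:500,::-1],None,fx=2.35,fy=2.35,interpolation=cv2.INTER_CUBIC))
E
```

```text
arm [325. 230.] [556.7 -28.1  44.4  11.2   9.3]
arm [366. 230.] [ 560.7 -131.8   44.3   13.3    8.7]
arm [364. 186.] [ 674.8 -126.1   45.5   13.7   16.9]
arm [330. 183.] [681.3 -39.1  47.   12.8 -14.5]
red [450. 272.] [ 451.2 -332.2   27.3   18.6  -25.6]
cop [458. 250.] [ 510.  -360.5   50.7   25.9  -24. ]
green [449. 260.] [ 489.  -347.5  235.5   99.7  -24.4]
yel [184. 237.] [529.  322.6 219.3  26.6   0.8]
fin [181. 235.] [525.3 318.6  39.6  22.1   3.4]
floor [269. 261.] [4.803e+02 1.160e+02 8.690e+01 4.490e+01 1.000e-01]
floor [242. 261.] [479.9 186.8  84.5  45.    0.6]
floor [216. 260.] [478.2 257.   84.6  42.9   0.6]
floor [270. 221.] [584.5 116.1  85.7  45.1   2. ]
floor [230. 220.] [583.8 223.6  83.5  56.7   0.7]
floor [283. 240.] [537.2  82.7 208.9   7.8   1.8]
floor [201. 231.] [553.6 298.5 168.7   8.1   3.3]
```

View pics/crop0.png

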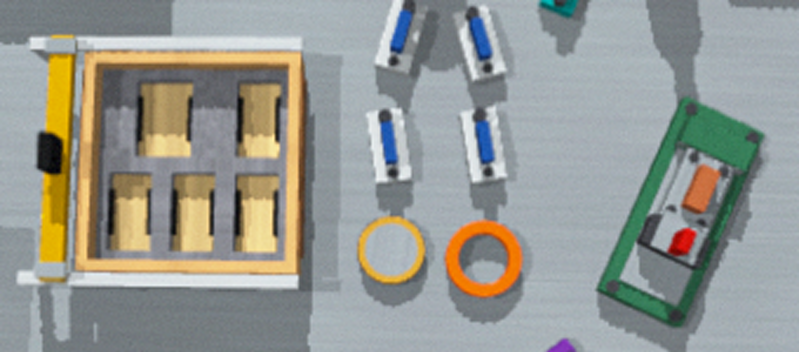

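>>> apply_moves(
  increments=[
    {"tx":0.03,"ty":0.028,"rz":-1},
    {"tx":0.06,"ty":0.056,"rz":-2},
    {"tx":0.09,"ty":0.084,"rz":-3},
    {"tx":0.12,"ty":0.112,"rz":-4},
    {"tx":0.15,"ty":0.14,"rz":-5},
    {"tx":0.18,"ty":0.168,"rz":-6},
    {"tx":0.21,"ty":0.196,"rz":-7},
    {"tx":0.24,"ty":0.224,"rz":-8},
    {"tx":0.27,"ty":0.252,"rz":-8.2},
    {"tx":0.28,"ty":0.278,"rz":-8.2},
    {"tx":0.28,"ty":0.278,"rz":-8.2},
    {"tx":0.28,"ty":0.278,"rz":-8.2},
  ],
)

```text
$.increments[0]: bad value
```

Run:
```python
from h import *
s=read_state();print(s['eef_pos'],s['tool_rot'],s['force'])
c=calibration('wrist');print(c['origin'],c['attitude']);im=snap('wrist','w1')
print(onz(c,[[320,240]],50))
def show(n,lo,hi,z,amin=60):
    for b in blobs(im,lo,hi,(0,0,640,480),amin): print(n,b.mean(0).round(),rect(onz(c,b,z)))
show('red',(0,150,80),(4,255,255),115)
show('cop',(5,80,80),(15,210,255),84)
```

```text
[ 184.38823183 -622.80260006  230.5950048 ] [-3.14012356e+00  1.45492046e-05  2.87826389e-01] [ 0.57188057 -1.14264274  0.28443216]
[ 249.53140638 -603.18263906  373.48569832] [-0.27238542  0.00152125 -1.2833688 ]
[[ 164.50107443 -629.07565143   50.        ]]
```

View pics/w1.png

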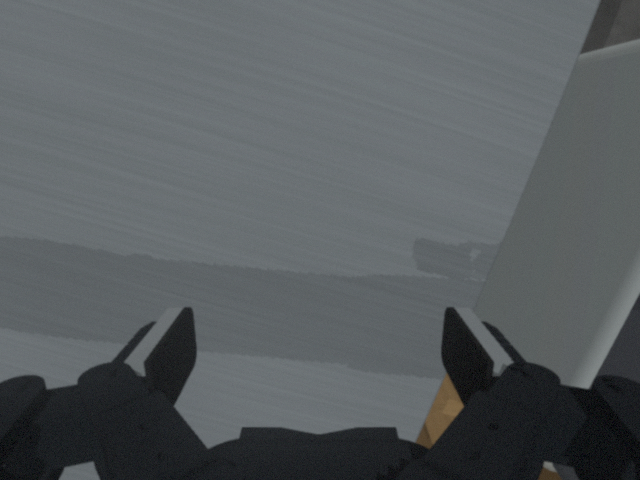

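>>> apply_moves(
  increments=[
    {"tx":0.03,"ty":0.028,"tz":0,"rx":0,"ry":0,"rz":-1,"claw":0.085},
    {"tx":0.06,"ty":0.056,"tz":0,"rx":0,"ry":0,"rz":-2,"claw":0.085},
    {"tx":0.09,"ty":0.084,"tz":0,"rx":0,"ry":0,"rz":-3,"claw":0.085},
    {"tx":0.12,"ty":0.112,"tz":0,"rx":0,"ry":0,"rz":-4,"claw":0.085},
    {"tx":0.15,"ty":0.14,"tz":0,"rx":0,"ry":0,"rz":-5,"claw":0.085},
    {"tx":0.18,"ty":0.168,"tz":0,"rx":0,"ry":0,"rz":-6,"claw":0.085},
    {"tx":0.21,"ty":0.196,"tz":0,"rx":0,"ry":0,"rz":-7,"claw":0.085},
    {"tx":0.24,"ty":0.224,"tz":0,"rx":0,"ry":0,"rz":-8,"claw":0.085},
    {"tx":0.27,"ty":0.252,"tz":0,"rx":0,"ry":0,"rz":-8.2,"claw":0.085},
    {"tx":0.28,"ty":0.278,"tz":0,"rx":0,"ry":0,"rz":-8.2,"claw":0.085},
    {"tx":0.28,"ty":0.278,"tz":0,"rx":0,"ry":0,"rz":-8.2,"claw":0.085},
    {"tx":0.28,"ty":0.278,"tz":0,"rx":0,"ry":0,"rz":-8.2,"claw":0.085},
  ],
)

```text
clock: 1.4
eef_pos: [464.6, -344.9, 231.2]
tool_rot: [3.141, 0.0, -0.426]
force: [-1.0, -0.6, 0.4]
width: 85.6
```

```bash
cat > w.py <<'E'
from h import *
import sys
s=read_state();print('t',s['clock'],'tcp',s['eef_pos'].round(1),'yaw',np.degrees(s['tool_rot']).round(2),'F',s['force'].round(1),'w',round(s['width'],1))
c=calibration('wrist');im=snap('wrist',sys.argv[1])
def show(n,lo,hi,z,amin=60):
    for b in blobs(im,lo,hi,(0,0,640,480),amin):
        if b[:,0].min()>1 and b[:,0].max()<638: print(n,b.mean(0).round(),b.min(0),b.max(0),rect(onz(c,b,z)))
for k in sys.argv[2:]:
    if k=='red': show('red',(0,150,70),(5,255,255),115)
    if k=='cop': show('cop',(5,80,70),(15,210,255),84)
    if k=='arm': show('arm',(105,130,50),(125,255,255),52)
    if k=='bed': show('arm@',(105,130,50),(125,255,255),52)
    if k=='floor': show('floor',(14,30,90),(26,170,255),12,800)
E
python3 w.py w2 red cop
```

```text
t 1.4 tcp [ 464.6 -344.9  231.2] yaw [ 1.7997e+02  2.0000e-02 -2.4420e+01] F [-1.  -0.6  0.4] w 85.6
red [314. 251.] [305 224] [323 274] [ 456.9 -338.    33.8   11.8  -24.9]
cop [122. 313.] [ 83 279] [173 362] [ 463.2 -175.8   78.8   46.3  -72.7]
cop [313. 154.] [298 119] [328 188] [ 510.6 -361.4   46.4   20.9  -24.5]
```

View pics/w2.png

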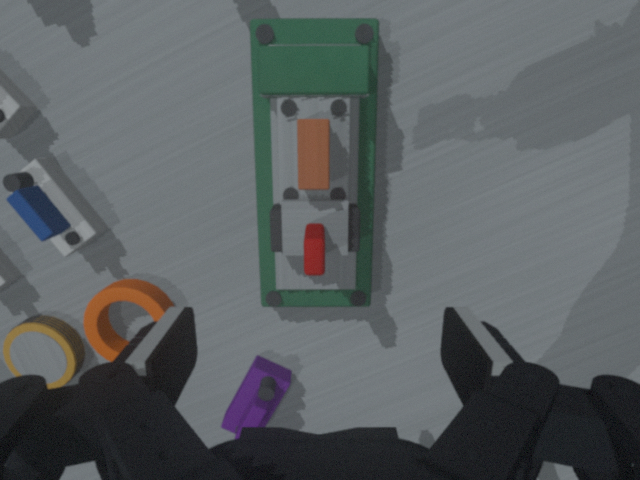

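>>> apply_moves(
  increments=[
    {"tx":-0.011,"ty":0.008,"tz":-0.04,"rx":0,"ry":0,"rz":0,"claw":0.06},
    {"tx":-0.011,"ty":0.008,"tz":-0.08,"rx":0,"ry":0,"rz":0,"claw":0.06},
    {"tx":-0.011,"ty":0.008,"tz":-0.12,"rx":0,"ry":0,"rz":0,"claw":0.06},
    {"tx":-0.011,"ty":0.008,"tz":-0.14,"rx":0,"ry":0,"rz":0,"claw":0.06},
    {"tx":-0.011,"ty":0.008,"tz":-0.155,"rx":0,"ry":0,"rz":0,"claw":0.06},
    {"tx":-0.011,"ty":0.008,"tz":-0.155,"rx":0,"ry":0,"rz":0,"claw":0},
    {"tx":-0.011,"ty":0.008,"tz":-0.155,"rx":0,"ry":0,"rz":0,"claw":0},
    {"tx":-0.011,"ty":0.008,"tz":-0.155,"rx":0,"ry":0,"rz":0,"claw":0},
    {"tx":-0.011,"ty":0.008,"tz":-0.155,"rx":0,"ry":0,"rz":0,"claw":0},
    {"tx":-0.011,"ty":0.008,"tz":-0.155,"rx":0,"ry":0,"rz":0,"claw":0},
  ],
)

```text
clock: 2.45
eef_pos: [454.5, -336.9, 77.5]
tool_rot: [-3.141, -0.002, -0.427]
force: [0.9, 4.0, 6.6]
width: 13.3
```

>>> apply_moves(
  increments=[
    {"tx":-0.009,"ty":0.004,"tz":0,"rx":0,"ry":0,"rz":0,"claw":0},
    {"tx":-0.018,"ty":0.008,"tz":0,"rx":0,"ry":0,"rz":0,"claw":0},
    {"tx":-0.027,"ty":0.0123,"tz":0,"rx":0,"ry":0,"rz":0,"claw":0},
    {"tx":-0.036,"ty":0.0164,"tz":0,"rx":0,"ry":0,"rz":0,"claw":0},
    {"tx":-0.044,"ty":0.02,"tz":0,"rx":0,"ry":0,"rz":0,"claw":0},
    {"tx":-0.047,"ty":0.0214,"tz":0,"rx":0,"ry":0,"rz":0,"claw":0},
    {"tx":-0.047,"ty":0.0214,"tz":0,"rx":0,"ry":0,"rz":0,"claw":0},
    {"tx":-0.047,"ty":0.0214,"tz":0,"rx":0,"ry":0,"rz":0,"claw":0},
  ],
)

```text
clock: 3.25
eef_pos: [410.7, -317.3, 77.5]
tool_rot: [3.141, -0.008, -0.426]
force: [8.1, 0.2, -0.1]
width: 13.2
```

>>> apply_moves(
  increments=[
    {"tx":-0.003,"ty":0.0013,"tz":0,"rx":0,"ry":0,"rz":0,"claw":0},
    {"tx":-0.003,"ty":0.0013,"tz":0,"rx":0,"ry":0,"rz":0,"claw":0},
    {"tx":-0.003,"ty":0.0013,"tz":0,"rx":0,"ry":0,"rz":0,"claw":0},
  ],
)

```text
clock: 3.55
eef_pos: [410.7, -317.3, 77.6]
tool_rot: [3.14, -0.014, -0.426]
force: [14.1, -2.4, -5.8]
width: 13.4
```

>>> apply_moves(
  increments=[
    {"tx":0.007,"ty":-0.0027,"tz":0,"rx":0,"ry":0,"rz":0,"claw":0},
    {"tx":0.007,"ty":-0.0027,"tz":0,"rx":0,"ry":0,"rz":0,"claw":0.06},
    {"tx":0.007,"ty":-0.0027,"tz":0,"rx":0,"ry":0,"rz":0,"claw":0.06},
    {"tx":0.007,"ty":-0.0027,"tz":0,"rx":0,"ry":0,"rz":0,"claw":0.06},
    {"tx":0.007,"ty":-0.0027,"tz":0.04,"rx":0,"ry":0,"rz":0,"claw":0.06},
    {"tx":0.007,"ty":-0.0027,"tz":0.08,"rx":0,"ry":0,"rz":0,"claw":0.06},
    {"tx":0.04,"ty":-0.018,"tz":0.1,"rx":0,"ry":0,"rz":0,"claw":0.06},
    {"tx":0.08,"ty":-0.036,"tz":0.1,"rx":0,"ry":0,"rz":0,"claw":0.06},
    {"tx":0.107,"ty":-0.047,"tz":0.1,"rx":0,"ry":0,"rz":0,"claw":0.06},
    {"tx":0.107,"ty":-0.047,"tz":0.1,"rx":0,"ry":0,"rz":0,"claw":0.06},
    {"tx":0.107,"ty":-0.047,"tz":0.1,"rx":0,"ry":0,"rz":0,"claw":0.06},
  ],
)

```text
clock: 4.65
eef_pos: [509.6, -361.4, 175.5]
tool_rot: [3.141, 0.002, -0.428]
force: [-0.5, 1.1, 0.6]
width: 60.2
```

```bash
python3 w.py w3 red cop
```

```text
t 4.65 tcp [ 509.6 -361.4  175.5] yaw [ 1.7999e+02  1.1000e-01 -2.4520e+01] F [-0.5  1.1  0.6] w 60.2
red [320. 405.] [310 377] [330 433] [ 430.2 -325.7   38.2   11.7  -24.5]
cop [120. 361.] [ 96 353] [144 371] [ 491.3 -211.9   31.3   13.3   66.4]
cop [318. 240.] [300 197] [336 281] [ 512.6 -362.    50.7   21.5  -24.5]
```

View pics/w3.png

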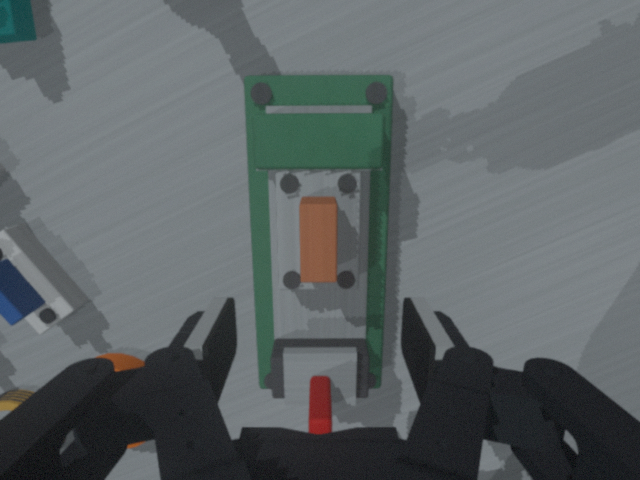

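>>> apply_moves(
  increments=[
    {"tx":0.0015,"ty":0,"tz":-0.04,"rx":0,"ry":0,"rz":0,"claw":0.06},
    {"tx":0.0015,"ty":0,"tz":-0.08,"rx":0,"ry":0,"rz":0,"claw":0.06},
    {"tx":0.0015,"ty":0,"tz":-0.105,"rx":0,"ry":0,"rz":0,"claw":0.06},
    {"tx":0.0015,"ty":0,"tz":-0.117,"rx":0,"ry":0,"rz":0,"claw":0.06},
    {"tx":0.0015,"ty":0,"tz":-0.117,"rx":0,"ry":0,"rz":0,"claw":0.04},
    {"tx":0.0015,"ty":0,"tz":-0.117,"rx":0,"ry":0,"rz":0,"claw":0},
    {"tx":0.0015,"ty":0,"tz":-0.117,"rx":0,"ry":0,"rz":0,"claw":0},
    {"tx":0.0015,"ty":0,"tz":-0.117,"rx":0,"ry":0,"rz":0,"claw":0},
    {"tx":0.0015,"ty":0,"tz":-0.117,"rx":0,"ry":0,"rz":0,"claw":0},
  ],
)

```text
clock: 5.6
eef_pos: [512.8, -362.6, 61.2]
tool_rot: [3.141, -0.003, -0.428]
force: [-1.8, -0.4, 7.2]
width: 20.8
```

>>> apply_moves(
  increments=[
    {"tx":0.0015,"ty":0,"tz":0.015,"rx":0,"ry":0,"rz":0,"claw":0},
    {"tx":0.0015,"ty":0,"tz":0.04,"rx":0,"ry":0,"rz":0,"claw":0},
    {"tx":0.0015,"ty":0,"tz":0.08,"rx":0,"ry":0,"rz":0,"claw":0},
    {"tx":0.0015,"ty":0,"tz":0.12,"rx":0,"ry":0,"rz":0,"claw":0},
    {"tx":0.0015,"ty":0,"tz":0.14,"rx":0,"ry":0,"rz":0,"claw":0},
    {"tx":0.0015,"ty":0,"tz":0.14,"rx":0,"ry":0,"rz":0,"claw":0},
    {"tx":0.0015,"ty":0,"tz":0.14,"rx":0,"ry":0,"rz":0,"claw":0},
  ],
)

```text
clock: 6.3
eef_pos: [512.9, -360.6, 198.7]
tool_rot: [-3.141, 0.002, -0.427]
force: [-0.2, -0.0, -6.6]
width: 20.8
```

```bash
python3 w.py w4 cop
```

```text
t 6.3 tcp [ 512.9 -360.6  198.7] yaw [-1.7996e+02  9.0000e-02 -2.4490e+01] F [-0.2 -0.  -6.6] w 20.8
cop [146. 422.] [131 408] [158 433] [ 434.8 -183.    31.1   11.3  -75. ]
cop [114. 365.] [ 80 343] [158 397] [ 488.4 -185.3   72.9   22.2  -83.2]
cop [318. 335.] [283 257] [353 412] [ 445.8 -329.2  119.1   47.1  -24.3]
```

View pics/w4.png

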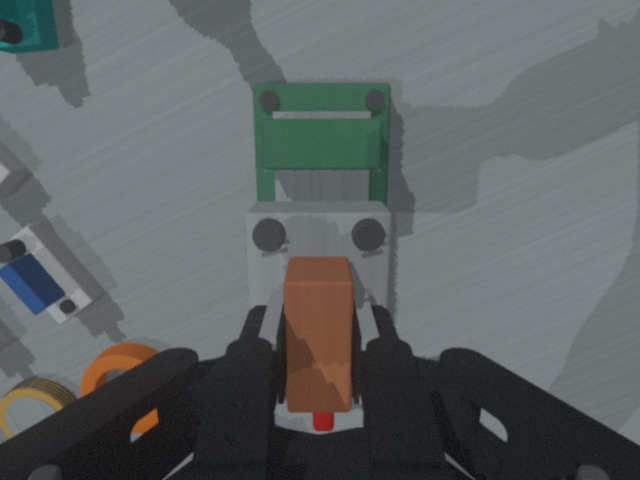

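>>> apply_moves(
  increments=[
    {"tx":0,"ty":0.03,"tz":0,"rx":0,"ry":0,"rz":0.5,"claw":0},
    {"tx":0,"ty":0.08,"tz":0,"rx":0,"ry":0,"rz":1,"claw":0},
    {"tx":0,"ty":0.13,"tz":0,"rx":0,"ry":0,"rz":1.5,"claw":0},
    {"tx":0,"ty":0.18,"tz":0,"rx":0,"ry":0,"rz":2,"claw":0},
    {"tx":0,"ty":0.23,"tz":0,"rx":0,"ry":0,"rz":2.5,"claw":0},
    {"tx":0,"ty":0.28,"tz":0,"rx":0,"ry":0,"rz":3,"claw":0},
    {"tx":0,"ty":0.33,"tz":0,"rx":0,"ry":0,"rz":3.5,"claw":0},
    {"tx":-0.005,"ty":0.38,"tz":0,"rx":0,"ry":0,"rz":4,"claw":0},
    {"tx":-0.013,"ty":0.43,"tz":0,"rx":0,"ry":0,"rz":4.5,"claw":0},
    {"tx":-0.013,"ty":0.48,"tz":0,"rx":0,"ry":0,"rz":5,"claw":0},
    {"tx":-0.013,"ty":0.53,"tz":0,"rx":0,"ry":0,"rz":5.06,"claw":0},
    {"tx":-0.013,"ty":0.57,"tz":0,"rx":0,"ry":0,"rz":5.06,"claw":0},
  ],
)

```text
clock: 7.55
eef_pos: [498.6, 211.5, 197.5]
tool_rot: [3.141, 0.003, 0.016]
force: [1.5, -0.3, -5.9]
width: 20.7
```

>>> apply_moves(
  increments=[
    {"tx":0,"ty":0.015,"tz":0,"rx":0,"ry":0,"rz":0,"claw":0},
    {"tx":0,"ty":0.015,"tz":0,"rx":0,"ry":0,"rz":0,"claw":0},
    {"tx":0,"ty":0.015,"tz":0,"rx":0,"ry":0,"rz":0,"claw":0},
  ],
)

```text
clock: 7.85
eef_pos: [499.5, 222.0, 197.8]
tool_rot: [3.139, 0.003, 0.014]
force: [0.2, -0.8, -6.1]
width: 20.8
```

```bash
python3 w.py w5 floor
```

```text
t 7.85 tcp [499.5 222.  197.8] yaw [1.7984e+02 1.7000e-01 7.8000e-01] F [ 0.2 -0.8 -6.1] w 20.8
floor [450. 239.] [421 190] [480 287] [477.7 113.7  82.8  42.9   0.9]
floor [461. 103.] [430  45] [494 163] [583.6 115.1  86.5  43.1   0.9]
floor [318. 102.] [275  43] [361 163] [582.  223.3  86.9  63.    0.8]
floor [373. 144.] [177   0] [573 348] [517.8 180.5 288.9 281.7 -89.2]
floor [161. 224.] [132   0] [191 355] [510.9 355.3 286.1  41.1   0.7]
floor [123.  88.] [106   0] [154 159] [596.6 371.5 116.7  24.5   8.3]
```

View pics/w5.png

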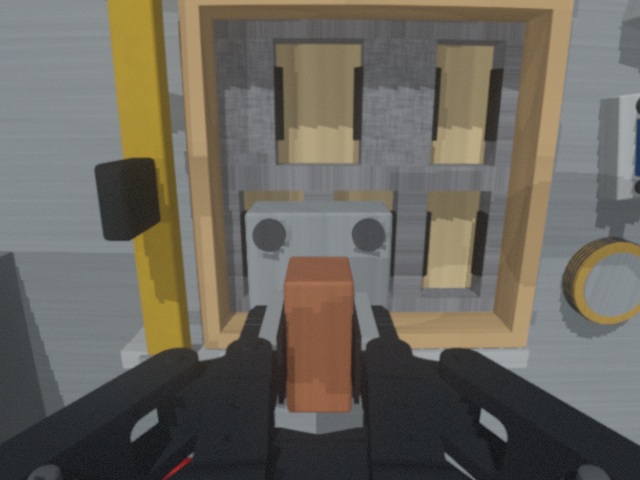

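Run:
```python
from h import *
c=calibration('wrist');s=read_state();t=s['eef_pos'];z=t[2]
print('rim outer L/R',onz(c,[[185,100],[190,200],[568,100],[552,200]],70).round(1))
print('bar top',onz(c,[[124,200],[172,200],[108,10],[162,10]],91).round(1))
print('fin top',onz(c,[[96,165],[100,240],[130,240],[128,158]],136).round(1))
print('cutblock foam edges',onz(c,[[275,42],[361,42],[275,163],[361,163]],34).round(1))
im=cv2.imread('pics/w5.png')
print('col',im[255:300:3,318,2],im[400:420:2,318,2],im[196:220:2,300,1])
for h in (20.8,22.8,24.8):
  P=onz(c,[[287,288],[350,288],[287,411],[350,411]],z+h)-t; print('rib',h,P.round(1)[:,:2].tolist())
  P=onz(c,[[247,211],[392,211]],z+h-28)-t; print('base front',P.round(1)[:,:2].tolist())
```

```text
rim outer L/R [[582.4 305.2  70. ]
 [519.5 306.1  70. ]
 [586.5  64.8  70. ]
 [522.5  65.6  70. ]]
bar top [[523.  340.5  91. ]
 [523.1 310.7  91. ]
 [629.4 339.1  91. ]
 [629.  308.8  91. ]]
fin top [[548.5 331.5 136. ]
 [510.1 334.3 136. ]
 [510.3 318.5 136. ]
 [551.9 315.  136. ]]
cutblock foam edges [[622.5 252.2  34. ]
 [623.2 193.7  34. ]
 [540.7 253.3  34. ]
 [541.4 190.8  34. ]]
col [133 134 133 132 135 134 134 134 133 161 159 150 154 154 154] [148 147 150 150 150 143 117  97  99  99] [130 128 128 126 127 123 124 125 138 149 143 141]
rib 20.8 [[18.7, 10.6], [18.9, -9.1], [-27.1, 11.1], [-26.9, -10.7]]
base front [[37.4, 27.1], [38.0, -26.0]]
rib 22.8 [[19.5, 10.5], [19.7, -8.9], [-25.5, 11.0], [-25.3, -10.5]]
base front [[37.8, 26.7], [38.4, -25.6]]
rib 24.8 [[20.3, 10.3], [20.5, -8.8], [-23.9, 10.8], [-23.7, -10.3]]
base front [[38.2, 26.4], [38.8, -25.3]]
```

>>> apply_moves(
  increments=[
    {"tx":0.04,"ty":0.001,"tz":0,"rx":0,"ry":0,"rz":0,"claw":0},
    {"tx":0.08,"ty":0.001,"tz":0,"rx":0,"ry":0,"rz":0,"claw":0},
    {"tx":0.085,"ty":0.001,"tz":-0.02,"rx":0,"ry":0,"rz":0,"claw":0},
    {"tx":0.085,"ty":0.001,"tz":-0.06,"rx":0,"ry":0,"rz":0,"claw":0},
    {"tx":0.085,"ty":0.001,"tz":-0.1,"rx":0,"ry":0,"rz":0,"claw":0},
    {"tx":0.085,"ty":0.001,"tz":-0.12,"rx":0,"ry":0,"rz":0,"claw":0},
    {"tx":0.085,"ty":0.001,"tz":-0.13,"rx":0,"ry":0,"rz":0,"claw":0},
    {"tx":0.085,"ty":0.001,"tz":-0.13,"rx":0,"ry":0,"rz":0,"claw":0},
    {"tx":0.085,"ty":0.001,"tz":-0.13,"rx":0,"ry":0,"rz":0,"claw":0},
  ],
)

```text
clock: 8.8
eef_pos: [586.7, 223.8, 70.3]
tool_rot: [-3.141, -0.002, 0.013]
force: [0.3, 0.5, -4.9]
width: 20.9
```

>>> apply_moves(
  increments=[
    {"tx":-0.0015,"ty":0,"tz":-0.005,"rx":0,"ry":0,"rz":0,"claw":0},
    {"tx":-0.0015,"ty":0,"tz":-0.01,"rx":0,"ry":0,"rz":0,"claw":0},
    {"tx":-0.0015,"ty":0,"tz":-0.013,"rx":0,"ry":0,"rz":0,"claw":0},
    {"tx":-0.0015,"ty":0,"tz":-0.016,"rx":0,"ry":0,"rz":0,"claw":0},
    {"tx":-0.0015,"ty":0,"tz":-0.016,"rx":0,"ry":0,"rz":0,"claw":0},
  ],
)

```text
clock: 9.3
eef_pos: [585.6, 223.7, 54.5]
tool_rot: [3.141, -0.003, 0.013]
force: [1.9, -3.4, 0.8]
width: 20.8
```

>>> apply_moves(
  increments=[
    {"tx":0,"ty":0,"tz":-0.005,"rx":0,"ry":0,"rz":0,"claw":0},
    {"tx":0,"ty":0,"tz":-0.009,"rx":0,"ry":0,"rz":0,"claw":0},
    {"tx":0,"ty":0,"tz":-0.012,"rx":0,"ry":0,"rz":0,"claw":0},
    {"tx":0,"ty":0,"tz":-0.014,"rx":0,"ry":0,"rz":0,"claw":0},
    {"tx":0,"ty":0,"tz":-0.014,"rx":0,"ry":0,"rz":0,"claw":0},
  ],
)

```text
clock: 9.8
eef_pos: [585.4, 223.9, 43.1]
tool_rot: [-3.141, -0.002, 0.013]
force: [-4.7, -6.2, 29.3]
width: 20.7
```

>>> apply_moves(
  increments=[
    {"tx":0,"ty":0,"tz":0.003,"rx":0,"ry":0,"rz":0,"claw":0.045},
    {"tx":0,"ty":0,"tz":0.003,"rx":0,"ry":0,"rz":0,"claw":0.045},
    {"tx":0,"ty":0,"tz":0.003,"rx":0,"ry":0,"rz":0,"claw":0.045},
    {"tx":0,"ty":0,"tz":0.04,"rx":0,"ry":0,"rz":0,"claw":0.045},
    {"tx":0,"ty":0,"tz":0.08,"rx":0,"ry":0,"rz":0,"claw":0.045},
    {"tx":-0.03,"ty":0,"tz":0.13,"rx":0,"ry":0,"rz":0,"claw":0.06},
    {"tx":-0.07,"ty":-0.02,"tz":0.15,"rx":0,"ry":0,"rz":0,"claw":0.06},
    {"tx":-0.105,"ty":-0.04,"tz":0.155,"rx":0,"ry":0,"rz":0,"claw":0.06},
    {"tx":-0.105,"ty":-0.04,"tz":0.155,"rx":0,"ry":0,"rz":0,"claw":0.06},
    {"tx":-0.105,"ty":-0.04,"tz":0.155,"rx":0,"ry":0,"rz":0,"claw":0.06},
  ],
)

```text
clock: 10.8
eef_pos: [478.4, 184.7, 194.4]
tool_rot: [-3.141, 0.0, 0.014]
force: [0.4, 1.2, 0.8]
width: 60.3
```

```bash
python3 w.py w6 floor cop
```

```text
t 10.8 tcp [478.4 184.7 194.4] yaw [-1.7997e+02  1.0000e-02  8.1000e-01] F [0.4 1.2 0.8] w 60.3
floor [580. 260.] [537 218] [625 304] [440.6 -35.7  76.5  76.  -89. ]
floor [226. 213.] [195 162] [256 265] [476.4 259.   83.9  45.1   0.9]
floor [406. 213.] [376 161] [438 265] [478.7 115.5  84.6  45.5   0.8]
floor [316. 213.] [285 161] [347 265] [477.7 187.1  84.4  48.4   1. ]
floor [414.  73.] [381  12] [447 135] [583.6 116.8  86.3  45.5   0.9]
floor [314. 198.] [115   0] [516 324] [508.3 188.3 288.5 253.6 -89.2]
floor [102. 204.] [66  0] [137 346] [495.4 366.3 276.1  44.7   0.8]
cop [258.  62.] [237  20] [278 104] [580.6 220.8  45.5  22.2   1.5]
```

View pics/w6.png

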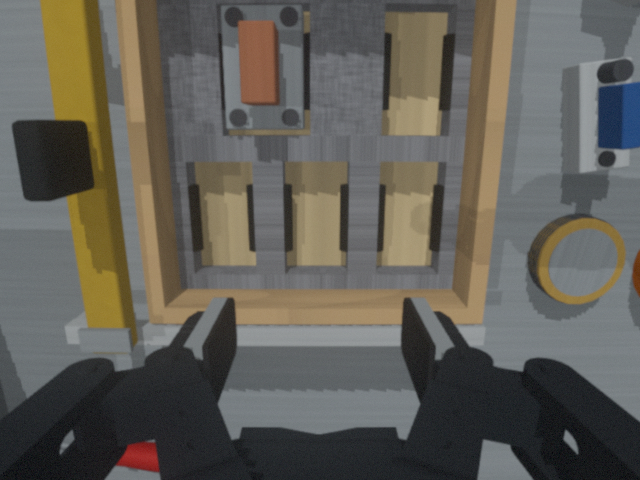

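Run:
```python
from h import *
c=calibration('wrist')
im=cv2.imread('pics/w6.png')[:,:,::-1].copy()
for b in blobs(im,(5,80,70),(15,210,255),(200,0,300,120),300): print('rib@66',rect(onz(c,b,66)))
print('base near/far @38',onz(c,[[222,127],[304,128],[262,3]],38).round(1).tolist())
print('cut near edge foam @34, floor',onz(c,[[225,134],[308,136]],34).round(1).tolist(),onz(c,[[225,134]],12).round(1).tolist())
print('bar', onz(c,[[120,200],[72,200]],91).round(1).tolist())
```

```text
rib@66 [584.3 223.9  48.7  23.8   1.5]
base near/far @38 [[545.9, 253.9, 38.0], [545.8, 196.9, 38.0], [625.1, 224.8, 38.0]]
cut near edge foam @34, floor [[541.0, 252.9, 34.0], [540.3, 194.2, 34.0]] [[540.6, 257.7, 12.0]]
bar [[503.2, 305.9, 91.0], [502.9, 335.9, 91.0]]
```

>>> apply_moves(
  increments=[
    {"tx":0.04,"ty":0.02,"tz":0,"rx":0,"ry":0,"rz":0,"claw":0.05},
    {"tx":0.08,"ty":0.04,"tz":0,"rx":0,"ry":0,"rz":0,"claw":0.05},
    {"tx":0.105,"ty":0.04,"tz":-0.02,"rx":0,"ry":0,"rz":0,"claw":0.05},
    {"tx":0.105,"ty":0.04,"tz":-0.06,"rx":0,"ry":0,"rz":0,"claw":0.05},
    {"tx":0.105,"ty":0.04,"tz":-0.1,"rx":0,"ry":0,"rz":0,"claw":0.05},
    {"tx":0.105,"ty":0.04,"tz":-0.13,"rx":0,"ry":0,"rz":0,"claw":0.05},
    {"tx":0.105,"ty":0.04,"tz":-0.15,"rx":0,"ry":0,"rz":0,"claw":0.05},
    {"tx":0.105,"ty":0.04,"tz":-0.15,"rx":0,"ry":0,"rz":0,"claw":0},
    {"tx":0.105,"ty":0.04,"tz":-0.15,"rx":0,"ry":0,"rz":0,"claw":0},
    {"tx":0.105,"ty":0.04,"tz":-0.15,"rx":0,"ry":0,"rz":0,"claw":0},
    {"tx":0.105,"ty":0.04,"tz":-0.15,"rx":0,"ry":0,"rz":0,"claw":0},
  ],
)

```text
clock: 11.95
eef_pos: [584.3, 223.7, 44.0]
tool_rot: [3.141, -0.0, 0.013]
force: [1.8, -1.8, -13.2]
width: 21.0
```

>>> apply_moves(
  increments=[
    {"tx":-0.0015,"ty":0,"tz":-0.003,"rx":0,"ry":0,"rz":0,"claw":0},
    {"tx":-0.003,"ty":0,"tz":-0.004,"rx":0,"ry":0,"rz":0,"claw":0},
    {"tx":-0.003,"ty":0,"tz":-0.004,"rx":0,"ry":0,"rz":0,"claw":0},
  ],
)

```text
clock: 12.25
eef_pos: [584.4, 223.8, 43.6]
tool_rot: [-3.141, -0.007, 0.013]
force: [1.7, -3.9, 5.6]
width: 21.0
```

>>> apply_moves(
  increments=[
    {"tx":-0.0015,"ty":0,"tz":0,"rx":0,"ry":0,"rz":0,"claw":0},
    {"tx":-0.003,"ty":0,"tz":0,"rx":0,"ry":0,"rz":0,"claw":0},
    {"tx":-0.003,"ty":0,"tz":0,"rx":0,"ry":0,"rz":0,"claw":0},
  ],
)

```text
clock: 12.55
eef_pos: [584.1, 223.8, 43.9]
tool_rot: [-3.14, -0.012, 0.012]
force: [6.7, -4.8, 3.1]
width: 20.9
```

>>> apply_moves(
  increments=[
    {"tx":-0.002,"ty":0,"tz":0,"rx":0,"ry":0,"rz":0,"claw":0},
    {"tx":-0.004,"ty":0,"tz":0,"rx":0,"ry":0,"rz":0,"claw":0},
    {"tx":-0.004,"ty":0,"tz":0,"rx":0,"ry":0,"rz":0,"claw":0},
  ],
)

```text
clock: 12.85
eef_pos: [582.6, 224.0, 44.3]
tool_rot: [-3.139, -0.017, 0.012]
force: [9.6, -3.8, 0.6]
width: 21.2
```

>>> apply_moves(
  increments=[
    {"tx":0.004,"ty":0,"tz":-0.001,"rx":0,"ry":0,"rz":0,"claw":0},
    {"tx":0.0075,"ty":0,"tz":-0.003,"rx":0,"ry":0,"rz":0,"claw":0},
    {"tx":0.0075,"ty":0,"tz":-0.004,"rx":0,"ry":0,"rz":0,"claw":0},
    {"tx":0.0075,"ty":0,"tz":-0.004,"rx":0,"ry":0,"rz":0,"claw":0},
  ],
)

```text
clock: 13.25
eef_pos: [583.4, 223.9, 43.4]
tool_rot: [-3.14, -0.004, 0.012]
force: [-9.2, -7.5, 36.3]
width: 21.1
```

>>> apply_moves(
  increments=[
    {"tx":0,"ty":0,"tz":0.004,"rx":0,"ry":0,"rz":0,"claw":0.045},
    {"tx":0,"ty":0,"tz":0.004,"rx":0,"ry":0,"rz":0,"claw":0.045},
    {"tx":0,"ty":0,"tz":0.004,"rx":0,"ry":0,"rz":0,"claw":0.045},
    {"tx":0,"ty":0,"tz":0.04,"rx":0,"ry":0,"rz":0,"claw":0.045},
    {"tx":0,"ty":0,"tz":0.08,"rx":0,"ry":0,"rz":0,"claw":0.045},
    {"tx":0,"ty":-0.04,"tz":0.12,"rx":0,"ry":0,"rz":0,"claw":0.06},
    {"tx":0,"ty":-0.09,"tz":0.16,"rx":0,"ry":0,"rz":0,"claw":0.06},
    {"tx":0,"ty":-0.14,"tz":0.18,"rx":0,"ry":0,"rz":0,"claw":0.06},
    {"tx":0,"ty":-0.19,"tz":0.18,"rx":0,"ry":0,"rz":0,"claw":0.06},
    {"tx":0,"ty":-0.24,"tz":0.18,"rx":0,"ry":0,"rz":0,"claw":0.06},
    {"tx":0,"ty":-0.28,"tz":0.18,"rx":0,"ry":0,"rz":0,"claw":0.06},
    {"tx":0,"ty":-0.28,"tz":0.18,"rx":0,"ry":0,"rz":0,"claw":0.06},
  ],
)

```text
clock: 14.45
eef_pos: [581.0, -63.7, 216.5]
tool_rot: [3.137, -0.0, 0.005]
force: [0.4, -0.2, -0.3]
width: 59.7
```

```bash
python3 w.py w7 arm
```

```text
t 14.45 tcp [581.  -63.7 216.5] yaw [ 1.7974e+02 -1.0000e-02  2.6000e-01] F [ 0.4 -0.2 -0.3] w 59.7
arm [270. 245.] [257 216] [282 273] [559.9 -27.1  45.5  13.8   9.1]
arm [403. 241.] [392 213] [415 271] [ 562.8 -129.3   45.8   14.2    9.9]
arm [404.  85.] [388  52] [421 117] [ 676.8 -123.2   42.9   16.    17.3]
arm [281.  74.] [266  42] [297 107] [683.3 -37.7  43.   13.4 -15.3]
```

View pics/w7.png

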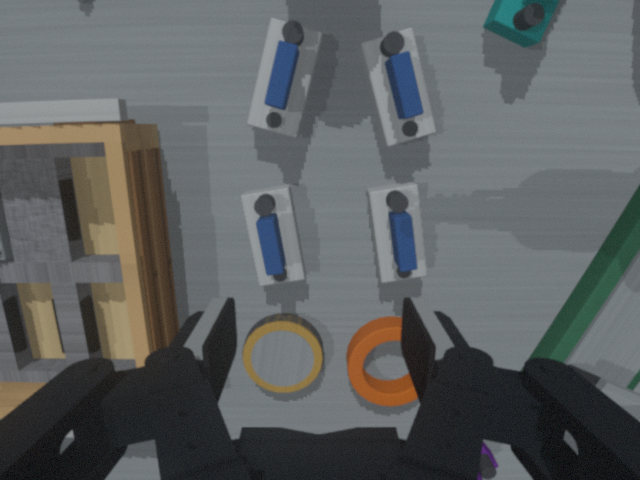

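>>> apply_moves(
  increments=[
    {"tx":0,"ty":0.02,"tz":0,"rx":0,"ry":0,"rz":0.8,"claw":0.06},
    {"tx":-0.02,"ty":0.0285,"tz":-0.02,"rx":0,"ry":0,"rz":1.7,"claw":0.06},
    {"tx":-0.0215,"ty":0.0285,"tz":-0.06,"rx":0,"ry":0,"rz":1.7,"claw":0.06},
    {"tx":-0.0215,"ty":0.0285,"tz":-0.06,"rx":0,"ry":0,"rz":1.7,"claw":0.06},
    {"tx":-0.0215,"ty":0.0285,"tz":-0.06,"rx":0,"ry":0,"rz":1.7,"claw":0.06},
  ],
)

```text
clock: 15.0
eef_pos: [560.2, -24.8, 156.2]
tool_rot: [-3.14, 0.001, 0.165]
force: [-0.3, -0.1, 0.1]
width: 60.0
```

```bash
python3 w.py w8 arm
```

```text
t 15.0 tcp [560.2 -24.8 156.2] yaw [-1.7993e+02  5.0000e-02  9.4800e+00] F [-0.3 -0.1  0.1] w 60.0
arm [477. 259.] [461 224] [498 296] [ 563.3 -125.8   47.6   21.3   10.1]
arm [321. 240.] [312 205] [331 276] [559.5 -26.1  45.3  11.9   9.5]
arm [520.  73.] [500  30] [541 111] [ 675.8 -120.2   42.8   23.2   17.5]
arm [378.  33.] [353   0] [404  70] [681.7 -36.5  40.6  12.8 -14.7]
```

>>> apply_moves(
  increments=[
    {"tx":-0.0007,"ty":-0.001,"tz":-0.04,"rx":0,"ry":0,"rz":0,"claw":0.06},
    {"tx":-0.0007,"ty":-0.001,"tz":-0.08,"rx":0,"ry":0,"rz":0,"claw":0.06},
    {"tx":-0.0007,"ty":-0.001,"tz":-0.115,"rx":0,"ry":0,"rz":0,"claw":0.06},
    {"tx":-0.0007,"ty":-0.001,"tz":-0.129,"rx":0,"ry":0,"rz":0,"claw":0.06},
    {"tx":-0.0007,"ty":-0.001,"tz":-0.129,"rx":0,"ry":0,"rz":0,"claw":0.04},
    {"tx":-0.0007,"ty":-0.001,"tz":-0.129,"rx":0,"ry":0,"rz":0,"claw":0},
    {"tx":-0.0007,"ty":-0.001,"tz":-0.129,"rx":0,"ry":0,"rz":0,"claw":0},
    {"tx":-0.0007,"ty":-0.001,"tz":-0.129,"rx":0,"ry":0,"rz":0,"claw":0},
    {"tx":-0.0007,"ty":-0.001,"tz":-0.129,"rx":0,"ry":0,"rz":0,"claw":0},
  ],
)

```text
clock: 15.95
eef_pos: [561.1, -27.9, 29.3]
tool_rot: [3.141, -0.004, 0.162]
force: [0.2, 0.9, 7.7]
width: 13.2
```

>>> apply_moves(
  increments=[
    {"tx":0,"ty":0,"tz":0.03,"rx":0,"ry":0,"rz":0,"claw":0},
    {"tx":0,"ty":0,"tz":0.07,"rx":0,"ry":0,"rz":0,"claw":0},
    {"tx":0,"ty":0.02,"tz":0.11,"rx":0,"ry":0,"rz":0,"claw":0},
    {"tx":-0.02,"ty":0.06,"tz":0.12,"rx":0,"ry":0,"rz":-0.5,"claw":0},
    {"tx":-0.04,"ty":0.1,"tz":0.12,"rx":0,"ry":0,"rz":-1,"claw":0},
    {"tx":-0.06,"ty":0.14,"tz":0.12,"rx":0,"ry":0,"rz":-1.5,"claw":0},
    {"tx":-0.07,"ty":0.18,"tz":0.12,"rx":0,"ry":0,"rz":-1.7,"claw":0},
    {"tx":-0.0817,"ty":0.22,"tz":0.12,"rx":0,"ry":0,"rz":-1.7,"claw":0},
    {"tx":-0.0817,"ty":0.26,"tz":0.12,"rx":0,"ry":0,"rz":-1.7,"claw":0},
    {"tx":-0.0817,"ty":0.28,"tz":0.12,"rx":0,"ry":0,"rz":-1.7,"claw":0},
    {"tx":-0.0817,"ty":0.2865,"tz":0.12,"rx":0,"ry":0,"rz":-1.7,"claw":0},
    {"tx":-0.0817,"ty":0.2865,"tz":0.12,"rx":0,"ry":0,"rz":-1.7,"claw":0},
  ],
)

```text
clock: 17.15
eef_pos: [477.3, 258.8, 147.5]
tool_rot: [3.141, 0.0, 0.015]
force: [-0.2, -0.1, -2.8]
width: 12.5
```

>>> apply_moves(
  increments=[
    {"tx":0,"ty":0,"tz":-0.03,"rx":0,"ry":0,"rz":0,"claw":0},
    {"tx":0,"ty":0,"tz":-0.06,"rx":0,"ry":0,"rz":0,"claw":0},
    {"tx":0,"ty":0,"tz":-0.075,"rx":0,"ry":0,"rz":0,"claw":0},
    {"tx":0,"ty":0,"tz":-0.08,"rx":0,"ry":0,"rz":0,"claw":0},
    {"tx":0,"ty":0,"tz":-0.08,"rx":0,"ry":0,"rz":0,"claw":0},
  ],
)

```text
clock: 17.65
eef_pos: [477.7, 256.4, 67.1]
tool_rot: [3.14, 0.001, 0.011]
force: [0.2, -0.1, -2.5]
width: 12.8
```

```bash
python3 w.py w9 arm floor
```

```text
t 17.65 tcp [477.7 256.4  67.1] yaw [1.7991e+02 5.0000e-02 6.5000e-01] F [ 0.2 -0.1 -2.5] w 12.8
arm [319. 341.] [297 274] [340 407] [456.5 256.7  63.1  18.1   0.6]
floor [319. 418.] [289 403] [348 433] [386.7 256.   33.5  20.1 -88.2]
floor [316. 196.] [267 188] [368 208] [512.  257.8  48.4   9.7 -89.4]
floor [464. 264.] [416 187] [513 343] [476.6 184.2  83.4  42.7   0.7]
floor [381. 134.] [327 100] [460 142] [547.6 222.8  62.2  18.2  89.6]
floor [202. 173.] [158   0] [241 360] [511.1 312.5 175.   29.    0.9]
floor [131. 175.] [106   0] [165 364] [509.5 347.6 178.4  15.1   0.7]
```

View pics/w9.png

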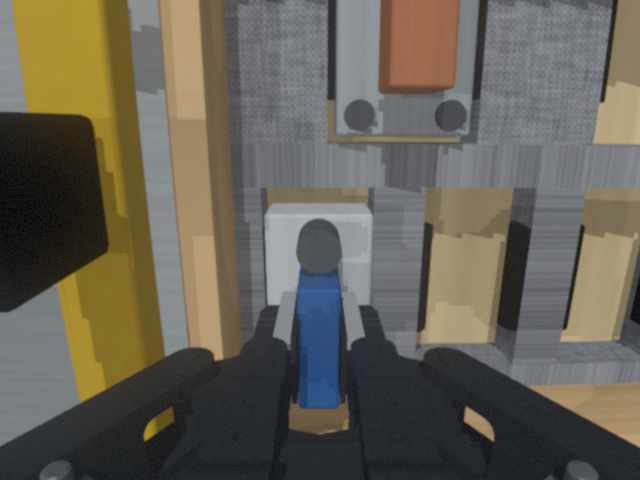

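Run:
```python
from h import *
c=calibration('wrist')
z=read_state()['eef_pos'][2];print(read_state()['eef_pos'])
print('base front',onz(c,[[266,213],[372,213]],z-5.3).round(1).tolist())
print('rib rear @',onz(c,[[299,407],[339,407]],z+22.7).round(1).tolist(),'front',onz(c,[[299,281],[340,281]],z+22.7).round(1).tolist())
print('cut far floor',onz(c,[[267,188],[369,188]],12).round(1).tolist())
print('next cut far', onz(c,[[423,187],[513,187]],12).round(1).tolist(),'near',onz(c,[[418,344],[495,344]],12).round(1).tolist())
print('blk',onz(c,[[337,134],[475,134]],38).round(1).tolist(),'cutblk near',onz(c,[[328,142],[470,142]],34).round(1).tolist())
```

```text
[478.24675286 257.17688203  67.7702493 ]
base front [[515.3, 277.1, 62.5], [515.8, 238.7, 62.5]]
rib rear @ [[454.3, 264.0, 90.5], [454.5, 250.5, 90.5]] front [[500.0, 263.9, 90.5], [500.1, 251.3, 90.5]]
cut far floor [[517.0, 282.7, 12.0], [517.6, 234.0, 12.0]]
next cut far [[518.4, 208.1, 12.0], [519.2, 164.3, 12.0]] near [[434.6, 204.0, 12.0], [434.7, 162.2, 12.0]]
blk [[543.0, 251.0, 38.0], [543.9, 195.1, 38.0]] cutblk near [[539.6, 254.4, 34.0], [540.6, 195.4, 34.0]]
```

>>> apply_moves(
  increments=[
    {"tx":0,"ty":0,"tz":-0.006,"rx":0,"ry":0,"rz":0,"claw":0},
    {"tx":0,"ty":0,"tz":-0.012,"rx":0,"ry":0,"rz":0,"claw":0},
    {"tx":0,"ty":0,"tz":-0.017,"rx":0,"ry":0,"rz":0,"claw":0},
    {"tx":0,"ty":0,"tz":-0.022,"rx":0,"ry":0,"rz":0,"claw":0},
    {"tx":0,"ty":0,"tz":-0.026,"rx":0,"ry":0,"rz":0,"claw":0},
    {"tx":0,"ty":0,"tz":-0.029,"rx":0,"ry":0,"rz":0,"claw":0},
    {"tx":0,"ty":0,"tz":-0.029,"rx":0,"ry":0,"rz":0,"claw":0},
  ],
)

```text
clock: 18.4
eef_pos: [479.2, 257.4, 41.3]
tool_rot: [-3.141, -0.003, 0.013]
force: [-3.1, -5.2, 20.8]
width: 13.1
```

>>> apply_moves(
  increments=[
    {"tx":-0.001,"ty":0,"tz":-0.002,"rx":0,"ry":0,"rz":0,"claw":0},
    {"tx":-0.001,"ty":0,"tz":-0.003,"rx":0,"ry":0,"rz":0,"claw":0},
    {"tx":-0.001,"ty":0,"tz":-0.003,"rx":0,"ry":0,"rz":0,"claw":0},
  ],
)

```text
clock: 18.7
eef_pos: [479.2, 257.4, 41.3]
tool_rot: [-3.14, -0.005, 0.012]
force: [-6.7, -8.0, 48.0]
width: 12.8
```

>>> apply_moves(
  increments=[
    {"tx":0,"ty":0,"tz":0.006,"rx":0,"ry":0,"rz":0,"claw":0.04},
    {"tx":0,"ty":0,"tz":0.006,"rx":0,"ry":0,"rz":0,"claw":0.04},
    {"tx":0,"ty":0,"tz":0.006,"rx":0,"ry":0,"rz":0,"claw":0.04},
    {"tx":0,"ty":0,"tz":0.04,"rx":0,"ry":0,"rz":0,"claw":0.04},
    {"tx":0,"ty":0,"tz":0.08,"rx":0,"ry":0,"rz":0,"claw":0.06},
    {"tx":0.03,"ty":-0.03,"tz":0.12,"rx":0,"ry":0,"rz":-0.5,"claw":0.06},
    {"tx":0.06,"ty":-0.07,"tz":0.13,"rx":0,"ry":0,"rz":-1,"claw":0.06},
    {"tx":0.09,"ty":-0.11,"tz":0.13,"rx":0,"ry":0,"rz":-1.5,"claw":0.06},
    {"tx":0.12,"ty":-0.15,"tz":0.13,"rx":0,"ry":0,"rz":-2,"claw":0.06},
    {"tx":0.15,"ty":-0.19,"tz":0.13,"rx":0,"ry":0,"rz":-2.5,"claw":0.06},
    {"tx":0.18,"ty":-0.23,"tz":0.13,"rx":0,"ry":0,"rz":-3,"claw":0.06},
    {"tx":0.205,"ty":-0.26,"tz":0.12,"rx":0,"ry":0,"rz":-3.16,"claw":0.06},
  ],
)

```text
clock: 19.9
eef_pos: [683.5, -3.8, 155.7]
tool_rot: [-3.141, -0.002, -0.264]
force: [0.7, 1.2, 0.1]
width: 59.7
```

>>> apply_moves(
  increments=[
    {"tx":0,"ty":-0.03,"tz":0,"rx":0,"ry":0,"rz":0,"claw":0.06},
    {"tx":0,"ty":-0.036,"tz":0,"rx":0,"ry":0,"rz":0,"claw":0.06},
    {"tx":0,"ty":-0.036,"tz":0,"rx":0,"ry":0,"rz":0,"claw":0.06},
    {"tx":0,"ty":-0.036,"tz":0,"rx":0,"ry":0,"rz":0,"claw":0.06},
  ],
)

```text
clock: 20.3
eef_pos: [681.3, -35.2, 154.8]
tool_rot: [-3.14, 0.001, -0.26]
force: [0.1, 0.2, -0.6]
width: 60.0
```

```bash
python3 w.py w10 arm
```

```text
t 20.3 tcp [681.3 -35.2 154.8] yaw [-1.799e+02  7.000e-02 -1.491e+01] F [ 0.1  0.2 -0.6] w 60.0
arm [491. 349.] [471 332] [509 369] [ 578.7 -127.6   40.6   14.    27.1]
arm [321. 233.] [311 196] [332 269] [685.1 -37.4  45.8  12.6 -15.2]
arm [458. 207.] [434 172] [488 243] [ 678.9 -122.6   47.7   16.1   16.1]
```

>>> apply_moves(
  increments=[
    {"tx":0.003,"ty":0,"tz":-0.04,"rx":0,"ry":0,"rz":0,"claw":0.06},
    {"tx":0.003,"ty":0,"tz":-0.08,"rx":0,"ry":0,"rz":0,"claw":0.06},
    {"tx":0.003,"ty":0,"tz":-0.114,"rx":0,"ry":0,"rz":0,"claw":0.06},
    {"tx":0.003,"ty":0,"tz":-0.128,"rx":0,"ry":0,"rz":0,"claw":0.06},
    {"tx":0.003,"ty":0,"tz":-0.128,"rx":0,"ry":0,"rz":0,"claw":0.04},
    {"tx":0.003,"ty":0,"tz":-0.128,"rx":0,"ry":0,"rz":0,"claw":0},
    {"tx":0.003,"ty":0,"tz":-0.128,"rx":0,"ry":0,"rz":0,"claw":0},
    {"tx":0.003,"ty":0,"tz":-0.128,"rx":0,"ry":0,"rz":0,"claw":0},
    {"tx":0.003,"ty":0,"tz":-0.128,"rx":0,"ry":0,"rz":0,"claw":0},
  ],
)

```text
clock: 21.25
eef_pos: [686.4, -37.6, 29.7]
tool_rot: [-3.14, -0.004, -0.262]
force: [-0.9, 0.7, 7.0]
width: 12.5
```

>>> apply_moves(
  increments=[
    {"tx":0,"ty":0,"tz":0.03,"rx":0,"ry":0,"rz":0,"claw":0},
    {"tx":0,"ty":0,"tz":0.07,"rx":0,"ry":0,"rz":0,"claw":0},
    {"tx":-0.01,"ty":0.01,"tz":0.11,"rx":0,"ry":0,"rz":0.3,"claw":0},
    {"tx":-0.04,"ty":0.04,"tz":0.12,"rx":0,"ry":0,"rz":0.8,"claw":0},
    {"tx":-0.07,"ty":0.075,"tz":0.12,"rx":0,"ry":0,"rz":1.3,"claw":0},
    {"tx":-0.1,"ty":0.11,"tz":0.12,"rx":0,"ry":0,"rz":1.8,"claw":0},
    {"tx":-0.13,"ty":0.145,"tz":0.12,"rx":0,"ry":0,"rz":2.3,"claw":0},
    {"tx":-0.16,"ty":0.18,"tz":0.12,"rx":0,"ry":0,"rz":2.8,"claw":0},
    {"tx":-0.19,"ty":0.21,"tz":0.12,"rx":0,"ry":0,"rz":3.16,"claw":0},
    {"tx":-0.2056,"ty":0.2245,"tz":0.12,"rx":0,"ry":0,"rz":3.16,"claw":0},
    {"tx":-0.2056,"ty":0.2245,"tz":0.12,"rx":0,"ry":0,"rz":3.16,"claw":0},
    {"tx":-0.2056,"ty":0.2245,"tz":0.12,"rx":0,"ry":0,"rz":3.16,"claw":0},
  ],
)

```text
clock: 22.45
eef_pos: [479.1, 187.1, 147.6]
tool_rot: [3.142, -0.001, 0.015]
force: [0.4, -0.5, -3.1]
width: 12.9
```

>>> apply_moves(
  increments=[
    {"tx":0,"ty":0,"tz":-0.03,"rx":0,"ry":0,"rz":0,"claw":0},
    {"tx":0,"ty":0,"tz":-0.06,"rx":0,"ry":0,"rz":0,"claw":0},
    {"tx":0,"ty":0,"tz":-0.075,"rx":0,"ry":0,"rz":0,"claw":0},
    {"tx":0,"ty":0,"tz":-0.08,"rx":0,"ry":0,"rz":0,"claw":0},
    {"tx":0,"ty":0,"tz":-0.08,"rx":0,"ry":0,"rz":0,"claw":0},
  ],
)

```text
clock: 22.95
eef_pos: [479.7, 185.7, 66.9]
tool_rot: [3.141, 0.0, 0.012]
force: [0.2, -0.8, -3.4]
width: 12.9
```

```bash
python3 w.py w11 arm floor
```

```text
t 22.95 tcp [479.7 185.7  66.9] yaw [1.7995e+02 1.0000e-02 6.7000e-01] F [ 0.2 -0.8 -3.4] w 12.9
arm [318. 339.] [297 272] [340 407] [4.590e+02 1.859e+02 6.380e+01 1.810e+01 4.000e-01]
arm [147. 299.] [110 249] [176 364] [473.6 258.4  52.1  24.7   0.8]
floor [319. 418.] [289 404] [348 433] [388.7 185.2  33.5  19.7 -89.4]
floor [462. 266.] [415 190] [512 345] [477.3 114.1  83.1  42.9   0.9]
floor [314. 197.] [266 190] [366 210] [513.  187.9  48.1   9.7 -89.4]
floor [252. 136.] [174 103] [305 144] [548.  223.7  61.1  18.2 -89.4]
floor [480.  73.] [428   0] [531 145] [571.2 115.6  62.4  43.    1.3]
```

View pics/w11.png

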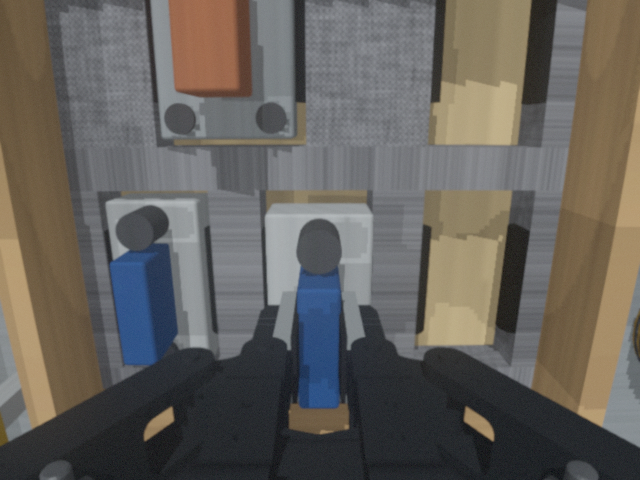

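>>> apply_moves(
  increments=[
    {"tx":-0.0005,"ty":0.001,"tz":-0.006,"rx":0,"ry":0,"rz":0,"claw":0},
    {"tx":-0.0005,"ty":0.001,"tz":-0.012,"rx":0,"ry":0,"rz":0,"claw":0},
    {"tx":-0.0005,"ty":0.001,"tz":-0.017,"rx":0,"ry":0,"rz":0,"claw":0},
    {"tx":-0.0008,"ty":0.001,"tz":-0.022,"rx":0,"ry":0,"rz":0,"claw":0},
    {"tx":-0.001,"ty":0.001,"tz":-0.026,"rx":0,"ry":0,"rz":0,"claw":0},
    {"tx":-0.001,"ty":0.001,"tz":-0.03,"rx":0,"ry":0,"rz":0,"claw":0},
    {"tx":-0.001,"ty":0.001,"tz":-0.03,"rx":0,"ry":0,"rz":0,"claw":0},
  ],
)

```text
clock: 23.7
eef_pos: [480.0, 187.3, 41.5]
tool_rot: [-3.14, -0.005, 0.012]
force: [-5.3, -5.7, 34.8]
width: 13.1
```

>>> apply_moves(
  increments=[
    {"tx":0,"ty":0,"tz":0.004,"rx":0,"ry":0,"rz":0,"claw":0.04},
    {"tx":0,"ty":0,"tz":0.004,"rx":0,"ry":0,"rz":0,"claw":0.04},
    {"tx":0,"ty":0,"tz":0.004,"rx":0,"ry":0,"rz":0,"claw":0.04},
    {"tx":0,"ty":0,"tz":0.04,"rx":0,"ry":0,"rz":0,"claw":0.04},
    {"tx":0,"ty":0,"tz":0.08,"rx":0,"ry":0,"rz":0,"claw":0.06},
    {"tx":0.03,"ty":-0.035,"tz":0.11,"rx":0,"ry":0,"rz":0.5,"claw":0.06},
    {"tx":0.06,"ty":-0.075,"tz":0.12,"rx":0,"ry":0,"rz":1,"claw":0.06},
    {"tx":0.09,"ty":-0.115,"tz":0.12,"rx":0,"ry":0,"rz":1.5,"claw":0.06},
    {"tx":0.12,"ty":-0.155,"tz":0.12,"rx":0,"ry":0,"rz":2,"claw":0.06},
    {"tx":0.15,"ty":-0.195,"tz":0.12,"rx":0,"ry":0,"rz":2.5,"claw":0.06},
    {"tx":0.18,"ty":-0.235,"tz":0.12,"rx":0,"ry":0,"rz":3,"claw":0.06},
    {"tx":0.2,"ty":-0.27,"tz":0.118,"rx":0,"ry":0,"rz":3.2,"claw":0.06},
  ],
)

```text
clock: 24.9
eef_pos: [679.6, -83.8, 154.9]
tool_rot: [-3.142, -0.001, 0.294]
force: [1.2, 0.8, -0.0]
width: 60.2
```

>>> apply_moves(
  increments=[
    {"tx":0,"ty":-0.03,"tz":0,"rx":0,"ry":0,"rz":0,"claw":0.06},
    {"tx":0,"ty":-0.04,"tz":0,"rx":0,"ry":0,"rz":0,"claw":0.06},
    {"tx":0,"ty":-0.04,"tz":0,"rx":0,"ry":0,"rz":0,"claw":0.06},
    {"tx":0,"ty":-0.04,"tz":0,"rx":0,"ry":0,"rz":0,"claw":0.06},
  ],
)

```text
clock: 25.3
eef_pos: [677.8, -119.3, 155.0]
tool_rot: [-3.139, -0.0, 0.295]
force: [0.4, 1.0, 0.3]
width: 60.1
```

```bash
python3 w.py w12 arm
```

```text
t 25.3 tcp [ 677.8 -119.3  155. ] yaw [-179.86   -0.     16.9 ] F [0.4 1.  0.3] w 60.1
arm [288. 394.] [275 363] [299 426] [ 565.6 -129.8   51.4   12.7   10.3]
arm [329. 241.] [319 204] [339 277] [ 679.  -124.8   46.3   12.3   16.9]
```

>>> apply_moves(
  increments=[
    {"tx":0.0005,"ty":-0.0025,"tz":-0.04,"rx":0,"ry":0,"rz":0,"claw":0.06},
    {"tx":0.0005,"ty":-0.0025,"tz":-0.08,"rx":0,"ry":0,"rz":0,"claw":0.06},
    {"tx":0.0005,"ty":-0.0025,"tz":-0.114,"rx":0,"ry":0,"rz":0,"claw":0.06},
    {"tx":0.0005,"ty":-0.0025,"tz":-0.128,"rx":0,"ry":0,"rz":0,"claw":0.06},
    {"tx":0.0005,"ty":-0.0025,"tz":-0.128,"rx":0,"ry":0,"rz":0,"claw":0.04},
    {"tx":0.0005,"ty":-0.0025,"tz":-0.128,"rx":0,"ry":0,"rz":0,"claw":0},
    {"tx":0.0005,"ty":-0.0025,"tz":-0.128,"rx":0,"ry":0,"rz":0,"claw":0},
    {"tx":0.0005,"ty":-0.0025,"tz":-0.128,"rx":0,"ry":0,"rz":0,"claw":0},
    {"tx":0.0005,"ty":-0.0025,"tz":-0.128,"rx":0,"ry":0,"rz":0,"claw":0},
  ],
)

```text
clock: 26.25
eef_pos: [680.4, -124.8, 29.8]
tool_rot: [3.14, -0.004, 0.293]
force: [1.0, -0.2, 7.1]
width: 12.8
```

>>> apply_moves(
  increments=[
    {"tx":0,"ty":0,"tz":0.03,"rx":0,"ry":0,"rz":0,"claw":0},
    {"tx":0,"ty":0,"tz":0.07,"rx":0,"ry":0,"rz":0,"claw":0},
    {"tx":-0.01,"ty":0.02,"tz":0.11,"rx":0,"ry":0,"rz":-0.3,"claw":0},
    {"tx":-0.02,"ty":0.05,"tz":0.12,"rx":0,"ry":0,"rz":-0.8,"claw":0},
    {"tx":-0.04,"ty":0.09,"tz":0.12,"rx":0,"ry":0,"rz":-1.3,"claw":0},
    {"tx":-0.06,"ty":0.13,"tz":0.12,"rx":0,"ry":0,"rz":-1.8,"claw":0},
    {"tx":-0.08,"ty":0.17,"tz":0.12,"rx":0,"ry":0,"rz":-2.3,"claw":0},
    {"tx":-0.0943,"ty":0.21,"tz":0.12,"rx":0,"ry":0,"rz":-2.8,"claw":0},
    {"tx":-0.0943,"ty":0.235,"tz":0.12,"rx":0,"ry":0,"rz":-3.2,"claw":0},
    {"tx":-0.0943,"ty":0.2415,"tz":0.12,"rx":0,"ry":0,"rz":-3.2,"claw":0},
    {"tx":-0.0943,"ty":0.2415,"tz":0.12,"rx":0,"ry":0,"rz":-3.2,"claw":0},
    {"tx":-0.0943,"ty":0.2415,"tz":0.12,"rx":0,"ry":0,"rz":-3.2,"claw":0},
  ],
)

```text
clock: 27.45
eef_pos: [584.4, 114.9, 147.4]
tool_rot: [3.14, -0.0, 0.012]
force: [0.6, -0.1, -3.1]
width: 12.8
```

>>> apply_moves(
  increments=[
    {"tx":0,"ty":0,"tz":-0.03,"rx":0,"ry":0,"rz":0,"claw":0},
    {"tx":0,"ty":0,"tz":-0.06,"rx":0,"ry":0,"rz":0,"claw":0},
    {"tx":0,"ty":0,"tz":-0.075,"rx":0,"ry":0,"rz":0,"claw":0},
    {"tx":0,"ty":0,"tz":-0.08,"rx":0,"ry":0,"rz":0,"claw":0},
    {"tx":0,"ty":0,"tz":-0.08,"rx":0,"ry":0,"rz":0,"claw":0},
  ],
)

```text
clock: 27.95
eef_pos: [584.4, 115.8, 67.1]
tool_rot: [3.141, 0.001, 0.012]
force: [0.0, 0.2, -2.7]
width: 12.7
```

```bash
python3 w.py w13 arm floor
python3 - <<'E'
import cv2
im=cv2.imread('pics/w13.png');print(im[170:235:2,290].tolist());print('row',[ (x,im[196,x].tolist()) for x in range(250,390,4)])
print('row225',[ (x,im[225,x].tolist()) for x in list(range(255,280,2))+list(range(360,384,2))])
E
```

```text
t 27.95 tcp [584.4 115.8  67.1] yaw [1.7997e+02 3.0000e-02 7.1000e-01] F [ 0.   0.2 -2.7] w 12.7
arm [318. 340.] [297 273] [340 408] [5.631e+02 1.160e+02 6.400e+01 1.810e+01 5.000e-01]
floor [319. 418.] [289 403] [348 433] [493.4 115.4  33.6  20.1 -87.9]
floor [311. 197.] [263 188] [364 216] [616.9 119.1  48.3  13.1 -88.3]
[[89, 97, 104], [88, 86, 89], [88, 89, 89], [92, 90, 93], [89, 89, 91], [87, 88, 89], [90, 89, 90], [87, 88, 89], [89, 89, 91], [91, 95, 98], [86, 110, 122], [91, 117, 130], [87, 112, 126], [87, 114, 127], [88, 112, 125], [86, 111, 123], [89, 113, 123], [93, 106, 112], [95, 95, 93], [92, 90, 90], [98, 100, 95], [128, 127, 124], [141, 141, 136], [161, 159, 154], [157, 156, 151], [155, 152, 148], [153, 150, 147], [153, 151, 145], [153, 150, 147], [155, 153, 149], [153, 151, 147], [154, 151, 148], [153, 151, 147]]
row [(250, [90, 91, 90]), (254, [87, 84, 86]), (258, [66, 68, 70]), (262, [66, 69, 73]), (266, [70, 93, 105]), (270, [77, 96, 106]), (274, [71, 94, 105]), (278, [76, 98, 109]), (282, [79, 100, 112]), (286, [80, 101, 112]), (290, [87, 114, 127]), (294, [89, 1
[... 402 characters left out ...]
6, [73, 75, 75]), (370, [81, 82, 83]), (374, [80, 80, 80]), (378, [80, 80, 82]), (382, [79, 78, 83]), (386, [81, 83, 84])]
row225 [(255, [88, 84, 82]), (257, [82, 79, 78]), (259, [69, 68, 66]), (261, [51, 50, 51]), (263, [41, 43, 43]), (265, [135, 130, 128]), (267, [153, 153, 148]), (269, [156, 155, 151]), (271, [158, 156, 151]), (273, [159, 157, 153]), (275, [157, 155, 150]), (277, [156, 155, 149]), (279, [158, 156, 153]), (360, [153, 152, 148]), (362, [154, 153, 149]), (364, [157, 153, 149]), (366, [156, 155, 150]), (368, [157, 155, 151]), (370, [150, 148, 144]), (372, [125, 123, 122]), (374, [75, 74, 73]), (376, [78, 79, 78]), (378, [72, 72, 74]), (380, [75, 74, 76]), (382, [74, 76, 76])]
```

>>> apply_moves(
  increments=[
    {"tx":0,"ty":0.0022,"tz":-0.003,"rx":0,"ry":0,"rz":0,"claw":0},
    {"tx":0,"ty":0.0022,"tz":-0.01,"rx":0,"ry":0,"rz":0,"claw":0},
    {"tx":0,"ty":0.0022,"tz":-0.016,"rx":0,"ry":0,"rz":0,"claw":0},
    {"tx":-0.0003,"ty":0.0022,"tz":-0.022,"rx":0,"ry":0,"rz":0,"claw":0},
    {"tx":-0.0005,"ty":0.0022,"tz":-0.026,"rx":0,"ry":0,"rz":0,"claw":0},
    {"tx":-0.0005,"ty":0.0022,"tz":-0.03,"rx":0,"ry":0,"rz":0,"claw":0},
    {"tx":-0.0005,"ty":0.0022,"tz":-0.03,"rx":0,"ry":0,"rz":0,"claw":0},
  ],
)

```text
clock: 28.7
eef_pos: [586.1, 118.5, 41.6]
tool_rot: [-3.141, -0.005, 0.013]
force: [-5.0, -2.6, 25.0]
width: 12.9
```

>>> apply_moves(
  increments=[
    {"tx":0,"ty":0,"tz":0.004,"rx":0,"ry":0,"rz":0,"claw":0.04},
    {"tx":0,"ty":0,"tz":0.004,"rx":0,"ry":0,"rz":0,"claw":0.04},
    {"tx":0,"ty":0,"tz":0.004,"rx":0,"ry":0,"rz":0,"claw":0.04},
    {"tx":0,"ty":0,"tz":0.04,"rx":0,"ry":0,"rz":0,"claw":0.04},
    {"tx":0,"ty":0,"tz":0.08,"rx":0,"ry":0,"rz":0,"claw":0.06},
    {"tx":0,"ty":-0.04,"tz":0.11,"rx":0,"ry":0,"rz":0.5,"claw":0.06},
    {"tx":-0.01,"ty":-0.08,"tz":0.12,"rx":0,"ry":0,"rz":1,"claw":0.06},
    {"tx":-0.02,"ty":-0.12,"tz":0.12,"rx":0,"ry":0,"rz":1.5,"claw":0.06},
    {"tx":-0.0207,"ty":-0.16,"tz":0.12,"rx":0,"ry":0,"rz":1.84,"claw":0.06},
    {"tx":-0.0207,"ty":-0.2,"tz":0.12,"rx":0,"ry":0,"rz":1.84,"claw":0.06},
    {"tx":-0.0207,"ty":-0.235,"tz":0.12,"rx":0,"ry":0,"rz":1.84,"claw":0.06},
    {"tx":-0.0207,"ty":-0.248,"tz":0.118,"rx":0,"ry":0,"rz":1.84,"claw":0.06},
  ],
)

```text
clock: 29.9
eef_pos: [562.5, -133.9, 155.2]
tool_rot: [3.139, 0.0, 0.169]
force: [0.1, 0.2, -0.6]
width: 60.2
```

>>> apply_moves(
  increments=[
    {"tx":0,"ty":0,"tz":0,"rx":0,"ry":0,"rz":0,"claw":0.06},
    {"tx":0,"ty":0,"tz":0,"rx":0,"ry":0,"rz":0,"claw":0.06},
  ],
)

```text
clock: 30.1
eef_pos: [563.0, -126.8, 154.8]
tool_rot: [-3.14, 0.0, 0.176]
force: [0.0, 0.8, 0.1]
width: 60.1
```

```bash
python3 w.py w14 arm
```

```text
t 30.1 tcp [ 563.  -126.8  154.8] yaw [-1.7989e+02  2.0000e-02  1.0080e+01] F [0.  0.8 0.1] w 60.1
arm [325. 241.] [315 205] [336 277] [ 562.9 -130.2   45.7   12.6    9.7]
```

>>> apply_moves(
  increments=[
    {"tx":-0.001,"ty":-0.001,"tz":-0.04,"rx":0,"ry":0,"rz":0,"claw":0.06},
    {"tx":-0.001,"ty":-0.001,"tz":-0.08,"rx":0,"ry":0,"rz":0,"claw":0.06},
    {"tx":-0.001,"ty":-0.001,"tz":-0.114,"rx":0,"ry":0,"rz":0,"claw":0.06},
    {"tx":-0.001,"ty":-0.001,"tz":-0.128,"rx":0,"ry":0,"rz":0,"claw":0.06},
    {"tx":-0.001,"ty":-0.001,"tz":-0.128,"rx":0,"ry":0,"rz":0,"claw":0.04},
    {"tx":-0.001,"ty":-0.001,"tz":-0.128,"rx":0,"ry":0,"rz":0,"claw":0},
    {"tx":-0.001,"ty":-0.001,"tz":-0.128,"rx":0,"ry":0,"rz":0,"claw":0},
    {"tx":-0.001,"ty":-0.001,"tz":-0.128,"rx":0,"ry":0,"rz":0,"claw":0},
    {"tx":-0.001,"ty":-0.001,"tz":-0.128,"rx":0,"ry":0,"rz":0,"claw":0},
  ],
)

```text
clock: 31.05
eef_pos: [563.7, -130.1, 29.1]
tool_rot: [3.14, -0.004, 0.174]
force: [0.4, 0.2, 7.5]
width: 12.7
```

>>> apply_moves(
  increments=[
    {"tx":0,"ty":0,"tz":0.03,"rx":0,"ry":0,"rz":0,"claw":0},
    {"tx":0,"ty":0,"tz":0.07,"rx":0,"ry":0,"rz":0,"claw":0},
    {"tx":-0.01,"ty":0.02,"tz":0.11,"rx":0,"ry":0,"rz":-0.3,"claw":0},
    {"tx":-0.02,"ty":0.05,"tz":0.12,"rx":0,"ry":0,"rz":-0.8,"claw":0},
    {"tx":-0.04,"ty":0.09,"tz":0.12,"rx":0,"ry":0,"rz":-1.3,"claw":0},
    {"tx":-0.06,"ty":0.13,"tz":0.12,"rx":0,"ry":0,"rz":-1.84,"claw":0},
    {"tx":-0.08,"ty":0.17,"tz":0.12,"rx":0,"ry":0,"rz":-1.84,"claw":0},
    {"tx":-0.0827,"ty":0.21,"tz":0.12,"rx":0,"ry":0,"rz":-1.84,"claw":0},
    {"tx":-0.0827,"ty":0.24,"tz":0.12,"rx":0,"ry":0,"rz":-1.84,"claw":0},
    {"tx":-0.0827,"ty":0.2468,"tz":0.12,"rx":0,"ry":0,"rz":-1.84,"claw":0},
    {"tx":-0.0827,"ty":0.2468,"tz":0.12,"rx":0,"ry":0,"rz":-1.84,"claw":0},
    {"tx":-0.0827,"ty":0.2468,"tz":0.12,"rx":0,"ry":0,"rz":-1.84,"claw":0},
  ],
)

```text
clock: 32.25
eef_pos: [479.1, 115.6, 147.3]
tool_rot: [3.141, 0.0, 0.013]
force: [0.1, 0.2, -3.6]
width: 12.6
```

>>> apply_moves(
  increments=[
    {"tx":0,"ty":0,"tz":-0.03,"rx":0,"ry":0,"rz":0,"claw":0},
    {"tx":0,"ty":0,"tz":-0.06,"rx":0,"ry":0,"rz":0,"claw":0},
    {"tx":0,"ty":0,"tz":-0.075,"rx":0,"ry":0,"rz":0,"claw":0},
    {"tx":0,"ty":0,"tz":-0.08,"rx":0,"ry":0,"rz":0,"claw":0},
    {"tx":0,"ty":0,"tz":-0.08,"rx":0,"ry":0,"rz":0,"claw":0},
  ],
)

```text
clock: 32.75
eef_pos: [479.2, 115.3, 67.0]
tool_rot: [3.141, 0.001, 0.011]
force: [0.4, 0.2, -3.1]
width: 13.0
```

```bash
python3 w.py w15 arm floor
```

```text
t 32.75 tcp [479.2 115.3  67. ] yaw [1.7995e+02 6.0000e-02 6.5000e-01] F [ 0.4  0.2 -3.1] w 13.0
arm [319. 340.] [297 273] [340 407] [458.3 115.6  63.5  18.1   0.6]
arm [145. 297.] [109 247] [175 361] [474.3 188.2  51.5  24.9   0.9]
arm [313.  40.] [293   0] [333  82] [575.7 118.8  26.9  14.1   0.6]
floor [319. 418.] [290 404] [347 434] [387.7 114.8  32.4  20.4 -89.4]
floor [313. 195.] [265 186] [366 210] [513.5 117.7  48.5  11.1 -88.6]
floor [430. 172.] [393   0] [472 360] [513.6  63.4 174.9  28.2   0.7]
```

View pics/w15.png

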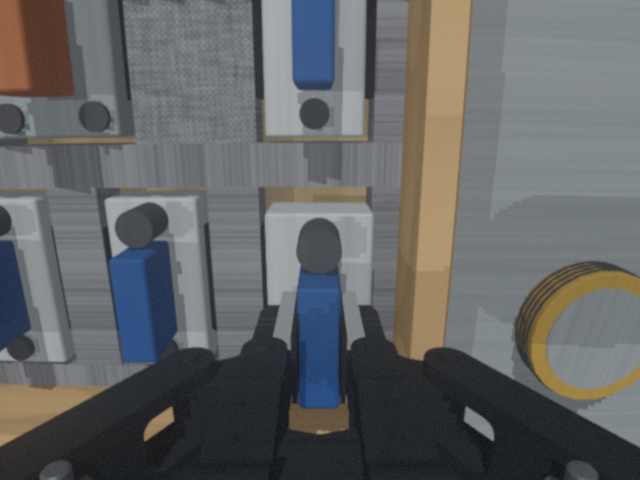

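>>> apply_moves(
  increments=[
    {"tx":0,"ty":0.0015,"tz":-0.003,"rx":0,"ry":0,"rz":0,"claw":0},
    {"tx":0,"ty":0.0015,"tz":-0.01,"rx":0,"ry":0,"rz":0,"claw":0},
    {"tx":0,"ty":0.0015,"tz":-0.016,"rx":0,"ry":0,"rz":0,"claw":0},
    {"tx":-0.0003,"ty":0.0015,"tz":-0.022,"rx":0,"ry":0,"rz":0,"claw":0},
    {"tx":-0.0005,"ty":0.0015,"tz":-0.026,"rx":0,"ry":0,"rz":0,"claw":0},
    {"tx":-0.0005,"ty":0.0015,"tz":-0.03,"rx":0,"ry":0,"rz":0,"claw":0},
    {"tx":-0.0005,"ty":0.0015,"tz":-0.03,"rx":0,"ry":0,"rz":0,"claw":0},
  ],
)

```text
clock: 33.5
eef_pos: [480.7, 117.4, 40.9]
tool_rot: [-3.141, -0.005, 0.012]
force: [-4.5, -6.8, 35.9]
width: 13.0
```

Run:
```python
from h import *
print(read_state()['eef_pos'])
```

```text
[480.68846212 117.38114775  40.85660474]
```

>>> apply_moves(
  increments=[
    {"tx":0,"ty":0,"tz":0.004,"rx":0,"ry":0,"rz":0,"claw":0.04},
    {"tx":0,"ty":0,"tz":0.004,"rx":0,"ry":0,"rz":0,"claw":0.04},
    {"tx":0,"ty":0,"tz":0.004,"rx":0,"ry":0,"rz":0,"claw":0.04},
    {"tx":0,"ty":0,"tz":0.04,"rx":0,"ry":0,"rz":0,"claw":0.04},
    {"tx":0,"ty":0,"tz":0.08,"rx":0,"ry":0,"rz":0,"claw":0.06},
    {"tx":-0.01,"ty":0.03,"tz":0.12,"rx":0,"ry":0,"rz":0,"claw":0.06},
    {"tx":-0.02,"ty":0.068,"tz":0.17,"rx":0,"ry":0,"rz":0,"claw":0.06},
    {"tx":-0.02,"ty":0.068,"tz":0.17,"rx":0,"ry":0,"rz":0,"claw":0.06},
    {"tx":-0.02,"ty":0.068,"tz":0.17,"rx":0,"ry":0,"rz":0,"claw":0.06},
    {"tx":-0.02,"ty":0.068,"tz":0.17,"rx":0,"ry":0,"rz":0,"claw":0.06},
  ],
)

```text
clock: 34.5
eef_pos: [458.3, 185.9, 206.5]
tool_rot: [3.141, 0.001, 0.014]
force: [-0.9, -0.0, -1.1]
width: 60.3
```

```bash
python3 w.py w16
python3 - <<'E'
from h import *
c=calibration('wrist');im=cv2.imread('pics/w16.png')[:,:,::-1].copy()
for b in blobs(im,(105,130,50),(125,255,255),(0,0,640,480),150): print('arm rib@64',rect(onz(c,b,64)))
for b in blobs(im,(5,80,70),(15,210,255),(150,0,400,140),150): print('blk rib@66',rect(onz(c,b,66)))
E
```

```text
t 34.5 tcp [458.3 185.9 206.5] yaw [1.7994e+02 7.0000e-02 8.1000e-01] F [-0.9 -0.  -1.1] w 60.3
arm rib@64 [478.9 118.9  43.9  15.3   0.8]
arm rib@64 [4.780e+02 1.864e+02 4.380e+01 1.190e+01 4.000e-01]
arm rib@64 [477.5 256.3  44.2  14.3  -3.5]
arm rib@64 [5.814e+02 1.206e+02 4.350e+01 1.710e+01 4.000e-01]
blk rib@66 [578.4 222.   44.9  23.2   1. ]
```

View pics/w16.png

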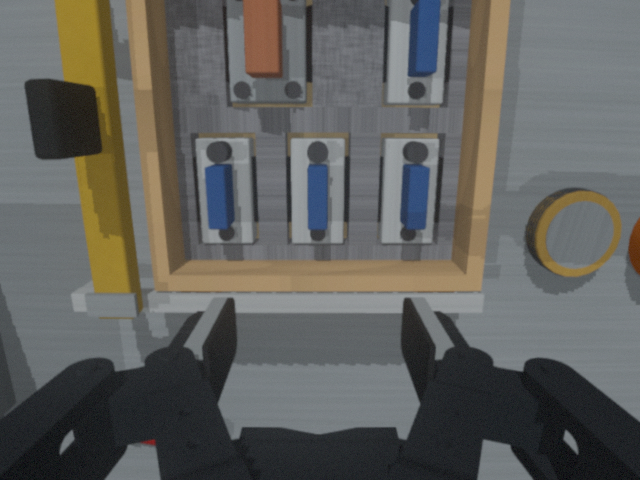

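>>> apply_moves(
  increments=[
    {"tx":0.02,"ty":0.045,"tz":0.008,"rx":0,"ry":0,"rz":0,"claw":0.06},
    {"tx":0.04,"ty":0.09,"tz":0.008,"rx":0,"ry":0,"rz":0,"claw":0.06},
    {"tx":0.056,"ty":0.125,"tz":0.008,"rx":0,"ry":0,"rz":0,"claw":0.06},
    {"tx":0.056,"ty":0.138,"tz":0.008,"rx":0,"ry":0,"rz":0,"claw":0.06},
    {"tx":0.056,"ty":0.138,"tz":0.008,"rx":0,"ry":0,"rz":0,"claw":0.06},
    {"tx":0.056,"ty":0.138,"tz":0.008,"rx":0,"ry":0,"rz":0,"claw":0.06},
    {"tx":0.056,"ty":0.138,"tz":0.008,"rx":0,"ry":0,"rz":0,"claw":0.06},
  ],
)

```text
clock: 35.25
eef_pos: [514.7, 321.6, 214.9]
tool_rot: [3.14, 0.001, 0.011]
force: [1.1, -1.1, -0.3]
width: 60.2
```

```bash
python3 w.py w17
python3 - <<'E'
from h import *
c=calibration('wrist');im=cv2.imread('pics/w17.png')[:,:,::-1].copy()
for b in blobs(im,(20,150,80),(30,255,255),(0,0,640,480),150): print('yel',b.min(0),b.max(0),rect(onz(c,b,91)))
for b in blobs(im,(0,0,0),(180,255,45),(200,100,440,300),150): print('fin',b.min(0),b.max(0),rect(onz(c,b,136)))
E
```

```text
t 35.25 tcp [514.7 321.6 214.9] yaw [1.7988e+02 7.0000e-02 6.2000e-01] F [ 1.1 -1.1 -0.3] w 60.2
yel [290  26] [330 362] [528.5 327.3 222.4  24.8   0.9]
```

View pics/w17.png

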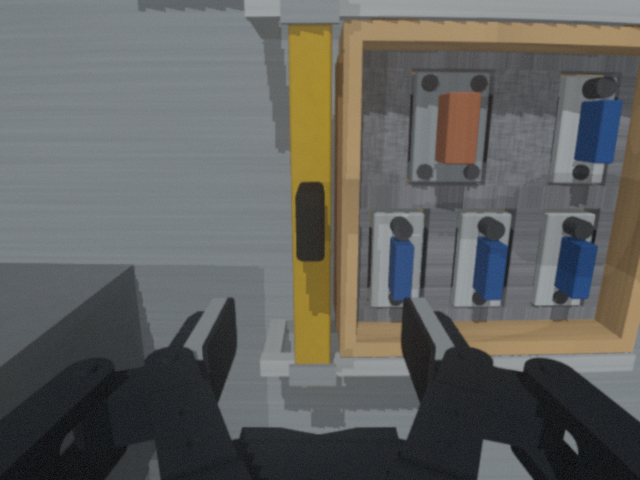

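Run:
```python
from h import *
c=calibration('wrist');print(read_state()['eef_pos'])
print(onz(c,[[297,230],[325,230],[311,261],[311,183],[311,192]],136).round(1).tolist())
print('rim outer +y',onz(c,[[340,150],[341,300]],70).round(1).tolist(),'rail end',onz(c,[[248,8],[263,370]],70).round(1).tolist())
```

```text
[514.84875149 321.94902522 215.17390154]
[[527.2, 334.3, 136.0], [527.4, 318.9, 136.0], [509.4, 326.5, 136.0], [553.1, 326.8, 136.0], [548.2, 326.7, 136.0]]
rim outer +y [[566.8, 308.3, 70.0], [457.2, 304.9, 70.0]] rail end [[654.5, 368.1, 70.0], [396.7, 364.8, 70.0]]
```

>>> apply_moves(
  increments=[
    {"tx":0.014,"ty":0.0035,"tz":-0.03,"rx":0,"ry":0,"rz":0,"claw":0.06},
    {"tx":0.014,"ty":0.0035,"tz":-0.07,"rx":0,"ry":0,"rz":0,"claw":0.06},
    {"tx":0.014,"ty":0.0035,"tz":-0.105,"rx":0,"ry":0,"rz":0,"claw":0.06},
    {"tx":0.014,"ty":0.0035,"tz":-0.117,"rx":0,"ry":0,"rz":0,"claw":0.06},
    {"tx":0.014,"ty":0.0035,"tz":-0.117,"rx":0,"ry":0,"rz":0,"claw":0.06},
    {"tx":0.014,"ty":0.0035,"tz":-0.117,"rx":0,"ry":0,"rz":0,"claw":0},
    {"tx":0.014,"ty":0.0035,"tz":-0.117,"rx":0,"ry":0,"rz":0,"claw":0},
    {"tx":0.014,"ty":0.0035,"tz":-0.117,"rx":0,"ry":0,"rz":0,"claw":0},
    {"tx":0.014,"ty":0.0035,"tz":-0.117,"rx":0,"ry":0,"rz":0,"claw":0},
    {"tx":0.014,"ty":0.0035,"tz":-0.117,"rx":0,"ry":0,"rz":0,"claw":0},
  ],
)

```text
clock: 36.3
eef_pos: [529.9, 328.2, 100.2]
tool_rot: [-3.14, -0.003, 0.014]
force: [-0.8, -1.5, 6.8]
width: 15.4
```

>>> apply_moves(
  increments=[
    {"tx":0.0003,"ty":-0.02,"tz":0,"rx":0,"ry":0,"rz":0,"claw":0},
    {"tx":0.0006,"ty":-0.04,"tz":0,"rx":0,"ry":0,"rz":0,"claw":0},
    {"tx":0.0009,"ty":-0.06,"tz":0,"rx":0,"ry":0,"rz":0,"claw":0},
    {"tx":0.0012,"ty":-0.08,"tz":0,"rx":0,"ry":0,"rz":0,"claw":0},
    {"tx":0.0015,"ty":-0.1,"tz":0,"rx":0,"ry":0,"rz":0,"claw":0},
    {"tx":0.0018,"ty":-0.12,"tz":0,"rx":0,"ry":0,"rz":0,"claw":0},
    {"tx":0.0021,"ty":-0.14,"tz":0,"rx":0,"ry":0,"rz":0,"claw":0},
    {"tx":0.0024,"ty":-0.16,"tz":0,"rx":0,"ry":0,"rz":0,"claw":0},
    {"tx":0.0027,"ty":-0.18,"tz":0,"rx":0,"ry":0,"rz":0,"claw":0},
    {"tx":0.003,"ty":-0.2,"tz":0,"rx":0,"ry":0,"rz":0,"claw":0},
    {"tx":0.0033,"ty":-0.22,"tz":0,"rx":0,"ry":0,"rz":0,"claw":0},
    {"tx":0.0034,"ty":-0.23,"tz":0,"rx":0,"ry":0,"rz":0,"claw":0},
  ],
)

```text
clock: 37.5
eef_pos: [533.0, 97.0, 100.2]
tool_rot: [-3.141, -0.002, 0.013]
force: [-2.5, 1.8, 9.9]
width: 15.2
```

>>> apply_moves(
  increments=[
    {"tx":0.0001,"ty":-0.006,"tz":0,"rx":0,"ry":0,"rz":0,"claw":0},
    {"tx":0.0002,"ty":-0.013,"tz":0,"rx":0,"ry":0,"rz":0,"claw":0},
    {"tx":0.0003,"ty":-0.02,"tz":0,"rx":0,"ry":0,"rz":0,"claw":0},
    {"tx":0.0003,"ty":-0.02,"tz":0,"rx":0,"ry":0,"rz":0,"claw":0},
  ],
)

```text
clock: 37.9
eef_pos: [533.1, 87.5, 100.2]
tool_rot: [-3.13, -0.003, 0.019]
force: [-1.9, 20.4, 9.3]
width: 15.2
```

>>> apply_moves(
  increments=[
    {"tx":-0.0002,"ty":0.015,"tz":0,"rx":0,"ry":0,"rz":0,"claw":0},
    {"tx":-0.0005,"ty":0.035,"tz":0,"rx":0,"ry":0,"rz":0,"claw":0},
    {"tx":-0.0008,"ty":0.055,"tz":0,"rx":0,"ry":0,"rz":0,"claw":0},
    {"tx":-0.0011,"ty":0.075,"tz":0,"rx":0,"ry":0,"rz":0,"claw":0},
    {"tx":-0.0014,"ty":0.095,"tz":0,"rx":0,"ry":0,"rz":0,"claw":0},
    {"tx":-0.0017,"ty":0.115,"tz":0,"rx":0,"ry":0,"rz":0,"claw":0},
    {"tx":-0.002,"ty":0.135,"tz":0,"rx":0,"ry":0,"rz":0,"claw":0},
    {"tx":-0.0023,"ty":0.155,"tz":0,"rx":0,"ry":0,"rz":0,"claw":0},
    {"tx":-0.0026,"ty":0.175,"tz":0,"rx":0,"ry":0,"rz":0,"claw":0},
    {"tx":-0.0029,"ty":0.195,"tz":0,"rx":0,"ry":0,"rz":0,"claw":0},
    {"tx":-0.0032,"ty":0.215,"tz":0,"rx":0,"ry":0,"rz":0,"claw":0},
    {"tx":-0.0035,"ty":0.235,"tz":0,"rx":0,"ry":0,"rz":0,"claw":0},
  ],
)

```text
clock: 39.1
eef_pos: [530.1, 313.2, 100.2]
tool_rot: [-3.141, -0.002, 0.013]
force: [-1.1, -2.6, 7.5]
width: 15.4
```

>>> apply_moves(
  increments=[
    {"tx":-0.0001,"ty":0.008,"tz":0,"rx":0,"ry":0,"rz":0,"claw":0},
    {"tx":-0.0002,"ty":0.016,"tz":0,"rx":0,"ry":0,"rz":0,"claw":0},
    {"tx":-0.0003,"ty":0.022,"tz":0,"rx":0,"ry":0,"rz":0,"claw":0},
    {"tx":-0.0003,"ty":0.022,"tz":0,"rx":0,"ry":0,"rz":0,"claw":0},
    {"tx":-0.0003,"ty":0.022,"tz":0,"rx":0,"ry":0,"rz":0,"claw":0},
  ],
)

```text
clock: 39.6
eef_pos: [529.8, 336.8, 100.2]
tool_rot: [-3.139, -0.003, 0.014]
force: [-0.8, 2.0, 6.7]
width: 15.1
```

>>> apply_moves(
  increments=[
    {"tx":0,"ty":0.002,"tz":0,"rx":0,"ry":0,"rz":0,"claw":0},
    {"tx":0,"ty":0.004,"tz":0,"rx":0,"ry":0,"rz":0,"claw":0},
    {"tx":0,"ty":0.004,"tz":0,"rx":0,"ry":0,"rz":0,"claw":0},
    {"tx":0,"ty":0.004,"tz":0,"rx":0,"ry":0,"rz":0,"claw":0},
  ],
)

```text
clock: 40.0
eef_pos: [529.7, 337.5, 100.2]
tool_rot: [3.141, -0.002, 0.013]
force: [-1.7, -3.2, 8.5]
width: 15.3
```

>>> apply_moves(
  increments=[
    {"tx":0,"ty":-0.0015,"tz":0,"rx":0,"ry":0,"rz":0,"claw":0},
    {"tx":0,"ty":-0.0015,"tz":0,"rx":0,"ry":0,"rz":0,"claw":0.06},
    {"tx":0,"ty":-0.0015,"tz":0,"rx":0,"ry":0,"rz":0,"claw":0.06},
    {"tx":0,"ty":-0.0015,"tz":0,"rx":0,"ry":0,"rz":0,"claw":0.06},
    {"tx":0,"ty":-0.0015,"tz":0.04,"rx":0,"ry":0,"rz":0,"claw":0.06},
    {"tx":0,"ty":-0.0015,"tz":0.08,"rx":0,"ry":0,"rz":0,"claw":0.06},
    {"tx":0,"ty":-0.02,"tz":0.11,"rx":0,"ry":0,"rz":0,"claw":0.06},
    {"tx":-0.01,"ty":-0.06,"tz":0.11,"rx":0,"ry":0,"rz":0,"claw":0.06},
    {"tx":-0.02,"ty":-0.1,"tz":0.11,"rx":0,"ry":0,"rz":-0.5,"claw":0.06},
    {"tx":-0.03,"ty":-0.15,"tz":0.11,"rx":0,"ry":0,"rz":-1,"claw":0.06},
    {"tx":-0.04,"ty":-0.2,"tz":0.11,"rx":0,"ry":0,"rz":-1.5,"claw":0.06},
    {"tx":-0.05,"ty":-0.25,"tz":0.11,"rx":0,"ry":0,"rz":-2,"claw":0.06},
  ],
)

```text
clock: 41.2
eef_pos: [478.7, 90.2, 208.4]
tool_rot: [-3.141, -0.001, -0.162]
force: [0.6, -0.2, 0.5]
width: 60.0
```

>>> apply_moves(
  increments=[
    {"tx":-0.01,"ty":-0.04,"tz":0,"rx":0,"ry":0,"rz":-0.5,"claw":0.06},
    {"tx":-0.02,"ty":-0.09,"tz":0,"rx":0,"ry":0,"rz":-1,"claw":0.06},
    {"tx":-0.03,"ty":-0.14,"tz":0,"rx":0,"ry":0,"rz":-1.5,"claw":0.06},
    {"tx":-0.04,"ty":-0.19,"tz":0,"rx":0,"ry":0,"rz":-2,"claw":0.06},
    {"tx":-0.05,"ty":-0.24,"tz":0,"rx":0,"ry":0,"rz":-2.5,"claw":0.06},
    {"tx":-0.055,"ty":-0.29,"tz":0,"rx":0,"ry":0,"rz":-3,"claw":0.06},
    {"tx":-0.06,"ty":-0.33,"tz":0,"rx":0,"ry":0,"rz":-3.06,"claw":0.06},
    {"tx":-0.065,"ty":-0.37,"tz":0,"rx":0,"ry":0,"rz":-3.06,"claw":0.06},
    {"tx":-0.068,"ty":-0.4,"tz":-0.02,"rx":0,"ry":0,"rz":-3.06,"claw":0.06},
    {"tx":-0.068,"ty":-0.406,"tz":-0.03,"rx":0,"ry":0,"rz":-3.06,"claw":0.06},
    {"tx":-0.068,"ty":-0.406,"tz":-0.03,"rx":0,"ry":0,"rz":-3.06,"claw":0.06},
    {"tx":-0.068,"ty":-0.406,"tz":-0.03,"rx":0,"ry":0,"rz":-3.06,"claw":0.06},
  ],
)

```text
clock: 42.4
eef_pos: [411.6, -312.6, 178.1]
tool_rot: [-3.14, 0.001, -0.426]
force: [-0.5, 0.8, 1.1]
width: 60.0
```

```bash
python3 w.py w18 red
```

```text
t 42.4 tcp [ 411.6 -312.6  178.1] yaw [-1.7993e+02  7.0000e-02 -2.4440e+01] F [-0.5  0.8  1.1] w 60.0
red [327. 251.] [315 220] [339 281] [ 414.5 -318.4   32.9   12.6  -24.4]
```

>>> apply_moves(
  increments=[
    {"tx":0,"ty":0,"tz":-0.04,"rx":0,"ry":0,"rz":0,"claw":0.06},
    {"tx":0,"ty":0,"tz":-0.075,"rx":0,"ry":0,"rz":0,"claw":0.06},
    {"tx":0,"ty":0,"tz":-0.095,"rx":0,"ry":0,"rz":0,"claw":0.06},
    {"tx":0,"ty":0,"tz":-0.101,"rx":0,"ry":0,"rz":0,"claw":0.06},
    {"tx":0,"ty":0,"tz":-0.101,"rx":0,"ry":0,"rz":0,"claw":0.06},
    {"tx":0,"ty":0,"tz":-0.101,"rx":0,"ry":0,"rz":0,"claw":0},
    {"tx":0,"ty":0,"tz":-0.101,"rx":0,"ry":0,"rz":0,"claw":0},
    {"tx":0,"ty":0,"tz":-0.101,"rx":0,"ry":0,"rz":0,"claw":0},
    {"tx":0,"ty":0,"tz":-0.101,"rx":0,"ry":0,"rz":0,"claw":0},
  ],
)

```text
clock: 43.35
eef_pos: [410.9, -317.3, 78.7]
tool_rot: [3.138, -0.003, -0.429]
force: [-3.8, -4.3, 4.1]
width: 13.5
```

>>> apply_moves(
  increments=[
    {"tx":0.009,"ty":-0.0041,"tz":0,"rx":0,"ry":0,"rz":0,"claw":0},
    {"tx":0.018,"ty":-0.0082,"tz":0,"rx":0,"ry":0,"rz":0,"claw":0},
    {"tx":0.027,"ty":-0.0123,"tz":0,"rx":0,"ry":0,"rz":0,"claw":0},
    {"tx":0.036,"ty":-0.0164,"tz":0,"rx":0,"ry":0,"rz":0,"claw":0},
    {"tx":0.042,"ty":-0.0191,"tz":0,"rx":0,"ry":0,"rz":0,"claw":0},
    {"tx":0.0465,"ty":-0.0212,"tz":0,"rx":0,"ry":0,"rz":0,"claw":0},
    {"tx":0.0485,"ty":-0.022,"tz":0,"rx":0,"ry":0,"rz":0,"claw":0},
    {"tx":0.0485,"ty":-0.022,"tz":0,"rx":0,"ry":0,"rz":0,"claw":0},
    {"tx":0.0485,"ty":-0.022,"tz":0,"rx":0,"ry":0,"rz":0,"claw":0},
  ],
)

```text
clock: 44.25
eef_pos: [455.0, -337.1, 78.7]
tool_rot: [3.14, 0.006, -0.43]
force: [-12.8, 0.6, 13.3]
width: 13.4
```

>>> apply_moves(
  increments=[
    {"tx":0.002,"ty":-0.001,"tz":0,"rx":0,"ry":0,"rz":0,"claw":0},
    {"tx":0.003,"ty":-0.0014,"tz":0,"rx":0,"ry":0,"rz":0,"claw":0},
    {"tx":0.003,"ty":-0.0014,"tz":0,"rx":0,"ry":0,"rz":0,"claw":0},
  ],
)

```text
clock: 44.55
eef_pos: [454.9, -337.1, 78.7]
tool_rot: [3.141, 0.012, -0.43]
force: [-18.9, 3.2, 19.6]
width: 13.7
```

Hard stop reached, so the jaw is shut. I ease off, release, rise and back away to take a last look.

>>> apply_moves(
  increments=[
    {"tx":-0.004,"ty":0.002,"tz":0,"rx":0,"ry":0,"rz":0,"claw":0},
    {"tx":-0.005,"ty":0.002,"tz":0,"rx":0,"ry":0,"rz":0,"claw":0.06},
    {"tx":-0.005,"ty":0.002,"tz":0,"rx":0,"ry":0,"rz":0,"claw":0.06},
    {"tx":-0.005,"ty":0.002,"tz":0,"rx":0,"ry":0,"rz":0,"claw":0.06},
    {"tx":-0.005,"ty":0.002,"tz":0.04,"rx":0,"ry":0,"rz":0,"claw":0.06},
    {"tx":-0.005,"ty":0.002,"tz":0.08,"rx":0,"ry":0,"rz":0,"claw":0.06},
    {"tx":-0.005,"ty":0.002,"tz":0.12,"rx":0,"ry":0,"rz":0,"claw":0.06},
    {"tx":-0.03,"ty":-0.02,"tz":0.14,"rx":0,"ry":0,"rz":0,"claw":0.06},
    {"tx":-0.06,"ty":-0.06,"tz":0.14,"rx":0,"ry":0,"rz":0,"claw":0.06},
    {"tx":-0.08,"ty":-0.1,"tz":0.14,"rx":0,"ry":0,"rz":0,"claw":0.06},
    {"tx":-0.08,"ty":-0.1,"tz":0.14,"rx":0,"ry":0,"rz":0,"claw":0.06},
    {"tx":-0.08,"ty":-0.1,"tz":0.14,"rx":0,"ry":0,"rz":0,"claw":0.06},
  ],
)

```text
clock: 45.75
eef_pos: [382.4, -438.3, 217.2]
tool_rot: [-3.141, -0.0, -0.43]
force: [0.4, 0.5, -0.4]
width: 59.9
```

Run:
```python
from h import *
im=snap('top','topf').copy();c=calibration('top');print(read_state()['clock'])
def show(n,lo,hi,roi,z,amin=20):
    for b in blobs(im,lo,hi,roi,amin): print(n,rect(onz(c,b,z)))
show('rib',(105,150,60),(125,255,255),(200,190,300,290),64)
show('blk',(5,80,120),(13,210,255),(205,195,260,245),66)
show('red',(0,180,120),(4,255,255),(415,210,490,310),115)
show('yel',(20,180,120),(28,255,255),(165,180,200,300),91)
show('benchblue',(105,150,60),(125,255,255),(300,160,400,260),52)
crop=cv2.resize(im[160:330,150:500,::-1],None,fx=2.2,fy=2.2,interpolation=cv2.INTER_CUBIC)
cv2.imwrite('pics/cropf.png',crop)
```

```text
45.8
rib [477.9 114.2  42.8  12.6   2.1]
rib [476.3 182.3  43.   12.7   2.5]
rib [475.9 252.2  40.7  15.3   2.8]
rib [582.1 115.6  43.8  12.7   2.2]
blk [582.3 221.4  49.5  20.6   2.9]
red [ 453.4 -332.9   26.7   18.5  -22.5]
yel [528.8 333.7 219.5  26.6   0.6]
```

View pics/cropf.png

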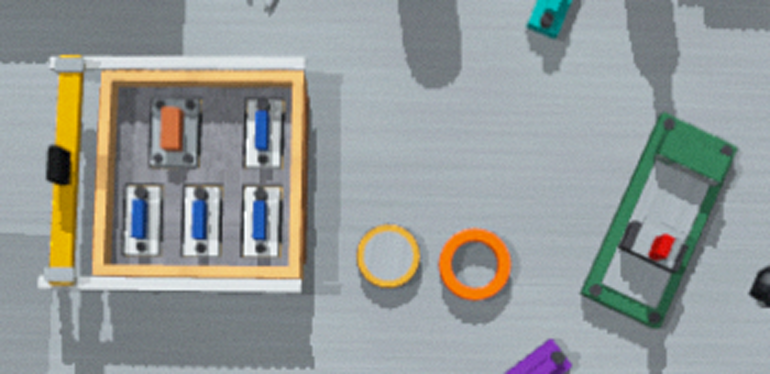

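```bash
python3 -c "
from cell import *
print(finish_job())"
```

```text
the job is handed in; nothing more can be done
None
```

The job is done and was handed in at about 46 s on the robot's clock; `finish_job` gives no verdict.

I opened the vise jaw to its stop and pressed the block, then all four roller arms, home into their cut-outs. Then I swept the gauge bar to its far stop and back, and pushed the jaw shut against its stop.

**Last checks**
- **Parts home:** each part bottomed out at the height I had predicted. The bar then passed over all of them freely along its full 250 mm between stops. The rib sizes in the pictures agree with fully seated parts.
- **Centring:** the parts look centred to within about 1 mm, except that the arm beside the block could be up to about 1.5 mm off along x. I moved the block about 1 mm along x after a first look showed it roughly 2 mm off.
- **Bench:** it is clear of arms. The lid stack, tape roll and the turquoise and purple look-alikes were not touched.

**Disagreements**
- **Bar position:** the bar started about 10 mm short of its +y stop. I returned it to the stop (travel 0), so it now rests about 10 mm beyond where it first stood.
- **Force:** pressing the first arm home briefly read 48 N at the wrist, through the fingers. This is below the 120 N wrist limit, but I kept later presses under 36 N.

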